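Nest the brass blanks and move the firing tray to the firebrick

TASK

Set every round brass blank flat in its own three-pin nest on the firing tray, nudged up so that it touches all three pins. Then slide the spatula under the loaded tray, lift it clear and set it down centred and square on the firebrick, draw the spatula out and lay it flat on the bench again. At the end the blanks must still be home against their pins; do not lift the tray with the fingers, do not tip it, and leave the other things on the bench where they are.

Things in the scene. Friction and masses are not known exactly. Their poses are not given: they have to be found in the camera images.
- blank1: Plain brass disc, 32 mm across, 6 mm thick, 40 g, lying flat. Origin at its centre (3 mm above what it lies on), z its axis. All blanks are alike and any may go in any nest. Two or three are present; an absent one reads None.
- blank2: Plain brass disc, 32 mm across, 6 mm thick, 40 g, lying flat. Origin at its centre (3 mm above what it lies on), z its axis. All blanks are alike and any may go in any nest. Two or three are present; an absent one reads None.
- blank3: Plain brass disc, 32 mm across, 6 mm thick, 40 g, lying flat. Origin at its centre (3 mm above what it lies on), z its axis. All blanks are alike and any may go in any nest. Two or three are present; an absent one reads None.
- tray: Pale ceramic tray dotted with small grey holes, loose, 170 g, 90 (x) by 210 mm (y). Origin under its centre at foot level, z up. Plate from 14 to 19 mm above foot level, on a 14 mm high skirt; the skirt is closed along +x (inner face at x = +39 mm) and both short sides; the -x side is open from y = -50 to +50 mm: the spatula goes in there, along +x. Three nests in a row on top. Slides if pushed over 1 N.
- nest1 (a point): Centre of a blank that is home in nest 1: tray frame x = 15, y = -56, z = 22 mm (3 mm above the plate); axes as the tray. Three upright steel pins, 5 mm thick, 8 mm above the plate, stand on a circle of 18.6 mm radius about it at -60, 0 and +60 degrees from the tray's +x: a blank goes home along +x from the open side.
- nest2 (a point): Centre of a blank that is home in nest 2: tray frame x = 15, y = 0, z = 22 mm (3 mm above the plate); axes as the tray. Three upright steel pins, 5 mm thick, 8 mm above the plate, stand on a circle of 18.6 mm radius about it at -60, 0 and +60 degrees from the tray's +x: a blank goes home along +x from the open side.
- nest3 (a point): Centre of a blank that is home in nest 3: tray frame x = 15, y = 56, z = 22 mm (3 mm above the plate); axes as the tray. Three upright steel pins, 5 mm thick, 8 mm above the plate, stand on a circle of 18.6 mm radius about it at -60, 0 and +60 degrees from the tray's +x: a blank goes home along +x from the open side.
- brick: Terracotta firebrick slab fixed on the bench, 130 mm (x) by 250 mm (y), 30 mm high, flat top. Origin under its centre, z up. The tray belongs centred on top of it with the tray's x along the brick's x (either way round).
- spatula: Cranked spatula, 160 g, standing level on blade and leg. Steel blade x 0 to 85 mm, 60 mm wide, 3 mm thick, underside at z = 0; a neck rises backwards to a level wooden handle, x -15 to -100 mm, 16 mm wide (y), z 36 to 58 mm; under its end a leg at x = -92 mm reaches down to z = 0. Origin: middle of the blade's rear edge, on the underside; x points to the blade's tip.
- spatula_grip (a point): Point to grip the handle, on its centre line 40 mm behind the spatula's origin and 47 mm above the blade's underside.
- spatula_tip (a point): Middle of the blade's front edge, on the underside.
- flux_jar: stands or lies on the bench as a bystander; to be left where it is; amber glass jar 48 mm across, 60 mm tall; origin under its centre.
- hammer: stands or lies on the bench as a bystander; to be left where it is; hammer 200 mm long; origin at its underside.
- mandrel: stands or lies on the bench as a bystander; to be left where it is; tapered steel ring mandrel lying down, 200 mm long, up to 26 mm thick; origin at its thick end.
- brush: stands or lies on the bench as a bystander; to be left where it is; brush 160 mm long; origin at its underside.
- charcoal: stands or lies on the bench as a bystander; to be left where it is; black charcoal block 70 x 45 x 30 mm; origin under its centre.
- dish: stands or lies on the bench as a bystander; to be left where it is; white bowl 70 mm across, 22 mm tall; origin under its centre.
- weight: stands or lies on the bench as a bystander; to be left where it is; steel cylinder 32 mm across, 35 mm tall; origin under its centre.
Mind the look-alikes: they are no part of the job. Leave any blue or red look-alike of the tray alone.

How it is judged:
By the outcome, as a careful person would: the job done as asked, in the order asked, and still so for the second after the job is handed in, with the robot touching nothing.
Of blank1, blank2, blank3 only 2 to 3 are there at a start; the rules pass over those that are not, and their reading is None.
At some moment in a run one of blank1, blank2, blank3 may be knocked a few centimetres aside while the robot is not near it.
It also fails if it takes over 210 s, if anything falls off the work surface, if the arm or the gripper's body presses on something with over 40 N, if the wrist force passes 120 N, or if a joint passes its speed limit or range.

ROBOT

A 6-joint arm with a two-finger parallel gripper is mounted at the origin on the work surface. World frame = base frame: x ahead of the robot, y to its left, z up, the work surface at z = 0. Lengths are in mm, angles in rad, forces in N, time in s.
With the tool pointing down it reaches from about 350 to 875 mm from the base axis. Payload 4.2 kg.
Tool frame: the origin (TCP) lies at the very end of the fingers, on their centre line; the grasp point (between the pads) lies 19 mm behind it; z points along the fingers, y is the line along which they close (so a half turn about z gives the same grasp; the last joint's range is limited). The gripper opens to 85 mm and grips with 20 to 120 N. Pads are 22 mm wide; open, the fingers measure 114 mm over their backs; the gripper's body (76 mm by 85 mm) begins 54 mm behind the grasp point. The pads swing forward as they close: fully open they stand 13 mm farther back than shut.
Start: joints at [-1.033, 0.385, 0.008, 0, -1.194, -0.259], TCP at [172.018, -600.84, 231.312] pointing down, gripper open.
Joint ranges: [-3.14, 3.14], [-1.21, 2.06], [-1.07, 1.41], [-3.16, 2.05], [-2.99, -0.16], [-3.1, 3.1]. Speed limits (rad/s): [2.79, 2.79, 3.14, 3.14, 3.14, 3.14].

INTERFACE

Orientations are given as a unit quaternion [x, y, z, w].
In Python, from bench import read_state, get_image, camera_model, job_done gives the robot as it stands.
- The arm moves only by the shell command python3 -m handwheel 'ROWS'. ROWS is JSON, a list of rows, each a list of 7 numbers: the shift along the tool's x, y, z in m, then the turn, a rotation vector about the tool's x, y, z in rad, then the gripper's target within -1 to 1 (fully open at 1, half-way at 0, shut at -1). In form: [[dx, dy, dz, wx, wy, wz, jaw], ...]. A call has 1 to 10 rows; each row is the pose to reach, as a shift and turn from the pose commanded when the call began, along the tool's axes at that moment; what a row does not reach only later rows make up. A row lasts 1/8 s, in which the tool goes at most 62.5 mm and 10.7 degrees, less where a joint would pass 70% of its speed; a pose out of reach is approached as far as the arm can. A call with a gripper value outside its range is refused whole. The fingers move at their own pace and stop on an object; the grip force is fixed at half the most. Time passes only in rows, so rows that repeat a pose let the fingers close. It gives the time, the measured TCP pose, the force, the opening and the grip force at its end, in the units of the state.
- read_state(): the state, without advancing time (a new reading comes with each control period).
- get_image(name): name is "scene" or "side" or "wrist"; returns (picture, depth): 480x640x3 uint8, blue, green, red; 480x640 float32, mm along the optical axis (not along the pixel's ray), 0 where there is no reading.
- camera_model(name): a dict with "K" (3x3 intrinsics, pixels), "rvec" (rotation vector, rad) and "tvec" (3), from world to camera coordinates, as OpenCV has them; the wrist camera has in their place "hand_eye" (4x4, takes a point from camera to tool coordinates, whose origin is the TCP and whose axes are the flange's). Camera axes: x right, y down, z forward; pixel columns grow to the right and rows downward; lengths in mm; the calibration is good to about 2 mm. A picture is of the moment at which its call begins: read the wrist's pose just before it. camera_model takes no time and is no camera call.
- job_done(): hands the job in; it is judged then, once.
The state is a dict: "clock": time; "joints": joint angles; "joint_vel": joint speeds; "joint_efforts": joint torques, N m; "position": TCP position; "ee_rot": TCP orientation; "contact_force": force on the tool from outside, world axes, zero at the start; "wrist_torque": the same for the moment, N m; "gripper_width": finger opening in mm; "grasp_force": force on a finger pad.
Only numpy, scipy, OpenCV 4.12 (cv2) and the standard library are available. Lean on these libraries where they do the work, as an engineer would, in place of code of your own. Each camera call takes 0.05 s, during which the arm holds its last target. There are 200 camera calls.

## Working session

There is one attempt and no reset: what is moved stays moved. The work goes in short steps, Python scripts to look and compute and a shell command to move; the robot and the scene stay as the last step left them, time stands still between calls to the robot, and variables do not carry over. Pictures are saved under pics/ and viewed, at most 14 in all, crops included, and the job is handed in when it is done.

```bash
ls; mkdir -p pics; cat > h.py <<'E'
import numpy as np, cv2, json
from bench import read_state, get_image, camera_model
from scipy.spatial.transform import Rotation as R
def cam(name):
    m=camera_model(name); K=np.array(m["K"],float)
    if name=="wrist":
        s=read_state(); H=np.array(m["hand_eye"],float); T=np.eye(4); T[:3,:3]=R.from_quat(s["ee_rot"]).as_matrix(); T[:3,3]=s["position"]
        C=T@H; return K,C[:3,:3],C[:3,3]
    Rm=cv2.Rodrigues(np.array(m["rvec"],float))[0]; t=np.array(m["tvec"],float).ravel()
    return K,Rm.T,-Rm.T@t
def ray(c,u,v,z):
    K,Rw,o=c; d=Rw@np.linalg.inv(K)@np.array([u,v,1.]); return o+d*(z-o[2])/d[2]
def proj(c,p):
    K,Rw,o=c; q=K@(Rw.T@(np.array(p,float)-o)); return q[:2]/q[2]
def cloud(c,depth):
    K,Rw,o=c; v,u=np.mgrid[:480,:640]; P=np.stack([(u-K[0,2])/K[0,0]*depth,(v-K[1,2])/K[1,1]*depth,depth],-1)
    return P@Rw.T+o
def st():
    s=read_state(); print(round(s["clock"],2),np.round(s["position"],1),np.round(R.from_quat(s["ee_rot"]).as_matrix(),3).tolist(),np.round(s["joints"],3),np.round(s["contact_force"],1),round(s["gripper_width"],1),s["grasp_force"]); return s
E
python3 - <<'E'
from h import *
st()
for n in ("scene","side","wrist"):
    c=cam(n); im,d=get_image(n); cv2.imwrite(f"pics/{n}0.png",im); np.save(f"{n}0.npy",d); print(n,c[2],c[1][:,2])
E
```

```text
pics
0.0 [ 171.8 -600.3  230.2] [[-0.961, -0.275, -0.001], [-0.275, 0.961, 0.002], [0.0, 0.002, -1.0]] [-1.033  0.386  0.007 -0.    -1.194 -0.259] [-0.7  0.2 -0.6] 85.5 0.0
scene [1203.03525812 -445.8781768  1132.28964095] [-0.5025802   0.3535551  -0.78893088]
side [1.41499577e-01 7.07253250e+02 9.74867837e+02] [ 0.41474018 -0.55044657 -0.72456825]
wrist [  95.46259619 -620.97157844  373.02776899] [ 0.29766133  0.0867112  -0.95072546]
```

View pics/scene0.png

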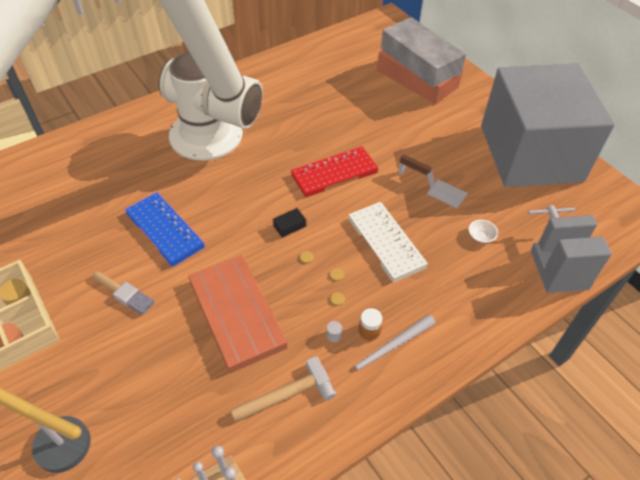

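View pics/side0.png

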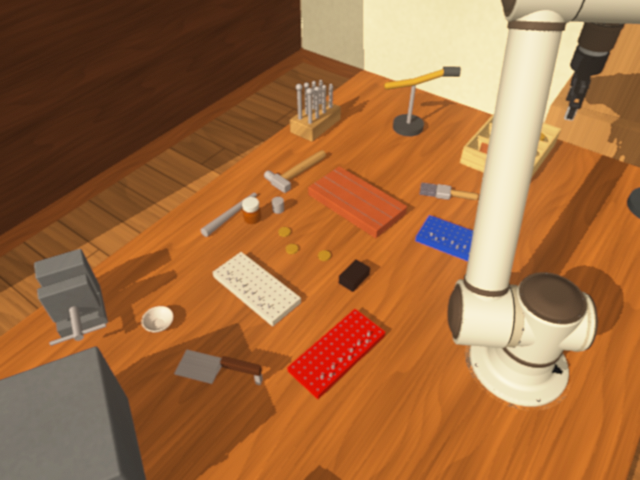

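Scene view: the white tray is at (387,240), the spatula at (435,180), the brick at (237,308), and three blanks at (306,257), (337,274) and (337,298). Look-alikes for the tray are the blue one (165,228) and the red one (335,170). The weight (335,330) and the jar lid (371,320) are round but are not brass, so I choose the white tray and the three brass discs.

```bash
cat > meas.py <<'E'
from h import *
def comps(mask,amin):
    cs,_=cv2.findContours(mask.astype(np.uint8),cv2.RETR_EXTERNAL,cv2.CHAIN_APPROX_NONE)
    return [c.reshape(-1,2) for c in cs if cv2.contourArea(c)>amin]
def world(c,ct,z): return np.array([ray(c,u,v,z)[:2] for u,v in ct],np.float32)
E
python3 - <<'E'
from meas import *
for n in ("scene","side"):
    c=cam(n); im=cv2.imread(f"pics/{n}0.png"); d=np.load(f"{n}0.npy"); P=cloud(c,d); hsv=cv2.cvtColor(im,cv2.COLOR_BGR2HSV)
    Z=P[...,2]; H,S,V=cv2.split(hsv)
    on=(P[...,0]>250)&(P[...,0]<950)&(abs(P[...,1])<600)&(d>0)
    print(n)
    for nm,u,v in ([("tray",387,240),("brick",237,308),("bl",306,257),("bl",337,274),("bl",337,298),("spbl",447,193),("sphan",415,164),("jar",371,316),("weight",335,326),("char",290,222),("dish",483,232),("mandA",432,321),("mandB",358,367),("ham",320,378)] if n=="scene" else [("tray",257,287),("brick",357,200),("bl",284,231),("bl",291,249),("bl",324,255),("spbl",200,367),("sphan",242,366)]):
        print(nm,np.round(P[v,u],1),hsv[v,u])
    for nm,m,z,a in (("tray",on&(S<60)&(V>150)&(Z>10)&(Z<32),19,800),("brick",on&(Z>22)&(Z<38)&((H<12)|(H>172))&(S>100),30,800),("blank",on&(H>18)&(H<32)&(S>90)&(Z<20),6,30),("blade",on&(S<70)&(Z<15)&(V<200),3,100)):
        for ct in comps(m,a):
            w=world(c,ct,z); r=cv2.minAreaRect(w); print(nm,"pix",ct.mean(0).round(),"rect",np.round(r[0],1),np.round(r[1],1),round(r[2],1), np.round(cv2.boxPoints(r)).tolist() if nm!="blank" else "")
E
```

```text
scene
tray [584.2 180.   20.1] [ 18  21 238]
brick [ 556.2 -206.4   27.8] [  8 133 200]
bl [ 5.108e+02 -1.000e-01  4.900e+00] [ 19 152 213]
bl [593.5  29.9  11.1] [ 19 152 212]
bl [643.5  -5.    5.9] [ 19 152 211]
spbl [541.8 408.6   6.7] [  3  16 148]
sphan [450.3 370.4  54.8] [ 10 127  92]
jar [745.1   7.2  60. ] [ 16  12 238]
weight [711.2 -58.8  33.3] [  6  18 201]
char [422.2  12.8  34.7] [ 0 14 53]
dish [685.3 397.4   5.4] [ 15  35 220]
mandA [810.4 124.8  20.7] [  8  19 198]
mandB [806.2 -67.5  14.1] [  5  17 194]
ham [ 787.6 -148.3   26. ] [  6  18 198]
tray pix [387. 241.] rect [580.5 180.5] [ 94.9 215.6] 83.2 [[468.0, 146.0], [682.0, 121.0], [693.0, 215.0], [479.0, 240.0]]
brick pix [236. 312.] rect [ 555.1 -209.9] [130.3 254.3] 82.4 [[420.0, -257.0], [672.0, -291.0], [690.0, -162.0], [438.0, -128.0]]
blank pix [337. 299.] rect [645.1  -4.9] [24.2 23.4] 56.4 
blank pix [337. 274.] rect [591.3  30.8] [23.1 24.6] 87.0 
blank pix [306. 257.] rect [511.5  -0.6] [23.3 23.1] 56.4 
blade pix [554. 279.] rect [867.7 436.8] [152.6  83.6] 11.4 [[785.0, 463.0], [801.0, 381.0], [951.0,
[... 350 characters left out ...]
1.000e-01 7.073e+02 9.749e+02] [ 13  54 128]
sphan [439.4 374.2  56. ] [ 11 189 108]
tray pix [255. 285.] rect [577.6 184.6] [ 90.8 204.5] 83.4 [[471.0, 151.0], [674.0, 128.0], [684.0, 218.0], [481.0, 241.0]]
brick pix [356. 199.] rect [ 549.  -207.6] [139.3 255.7] 82.3 [[413.0, -260.0], [666.0, -294.0], [685.0, -156.0], [432.0, -122.0]]
blank pix [324. 255.] rect [508.7  -0.6] [25.3 27.1] 36.2 
blank pix [292. 248.] rect [588.9  30.5] [23.1 24.7] 38.1 
blank pix [284. 231.] rect [643.8  -4.8] [23.7 26.3] 38.7 
blank pix [472. 164.] rect [ 365.4 -560.4] [26.6 80.3] 89.4 
blade pix [198. 366.] rect [538.9 409. ] [82.3 57.5] 20.8 [[490.0, 421.0], [511.0, 368.0], [588.0, 397.0], [567.0, 450.0]]
```

```bash
python3 -c "
import cv2
a=cv2.imread('pics/scene0.png')[120:310,270:510]
b=cv2.imread('pics/side0.png')[210:400,160:400]
cv2.imwrite('pics/crop0.png',cv2.resize(cv2.vconcat([a,b]) if 0 else cv2.hconcat([a,b]),(800,316),interpolation=cv2.INTER_CUBIC))"
```

```text
(no output)
```

View pics/crop0.png

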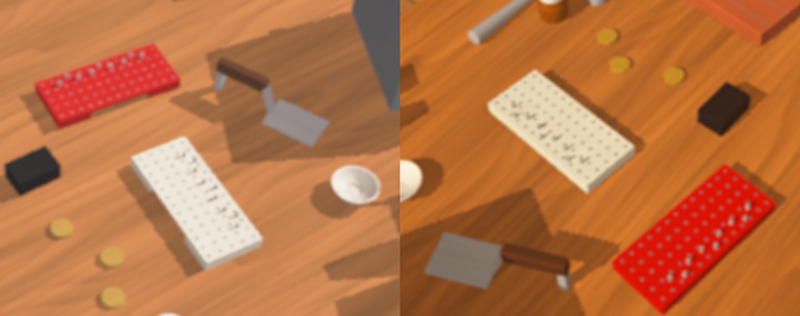

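The crop confirms it: the white tray's pin row lies on its far (+y) side and its open side faces the blanks. The spatula's handle lies toward the robot and its blade away. Next I write a pose tracker and planner, then go close for a wrist view.

```bash
cat > t.py <<'E'
# t.py plan x y z yawdeg  -> tool-axis row from commanded pose ; t.py log dx dy dz wx wy wz -> update commanded pose
import sys, json, os, numpy as np
from scipy.spatial.transform import Rotation as R
def load():
    if os.path.exists("cmd.json"): return json.load(open("cmd.json"))
    return {"p":[172.018,-600.84,231.312],"q":R.from_matrix(np.array([[-.9613,-.2754,0],[-.2754,.9613,0],[0,0,-1.]])).as_quat().tolist()}
def down(yaw):
    a=np.radians(yaw); x=np.array([np.cos(a),np.sin(a),0]); z=np.array([0,0,-1.]); return R.from_matrix(np.stack([x,np.cross(z,x),z],1))
def plan(x,y,z,yaw,c=None):
    c=c or load(); r=R.from_quat(c["q"]); s=r.inv().apply(np.array([x,y,z])-c["p"])/1000; w=(r.inv()*down(yaw)).as_rotvec()
    print("row",np.round(s,4).tolist(),np.round(w,4).tolist(),"rows>=",int(np.ceil(max(np.linalg.norm(s)/.0625,np.degrees(np.linalg.norm(w))/10.7))))
def log(v):
    c=load(); r=R.from_quat(c["q"]); v=np.array(v,float); c["p"]=(np.array(c["p"])+r.apply(v[:3]*1000)).tolist(); c["q"]=(r*R.from_rotvec(v[3:6])).as_quat().tolist()
    json.dump(c,open("cmd.json","w")); x=r*R.from_rotvec(v[3:6]); m=x.as_matrix(); print("cmd",np.round(c["p"],2),"yaw",round(np.degrees(np.arctan2(m[1,0],m[0,0])),2))
if __name__=="__main__":
    a=sys.argv[2:]; plan(*map(float,a)) if sys.argv[1]=="plan" else log(a)
E
python3 t.py plan 580 110 300 -96.7
python3 -c "
from h import *
s=read_state();m=R.from_quat(s['ee_rot']).as_matrix();print(np.degrees(np.arctan2(m[1,0],m[0,0])), np.degrees(np.arctan2(-.2754,-.9613)))"
```

```text
row [-0.588, 0.571, -0.0687] [0.0, 0.0, -1.1748] rows>= 14
-164.0312620869686 -164.01367798707057
```

```bash
python3 -m handwheel '[[-0.3,0.28,-0.0687,0,0,-1.175,1],[-0.3,0.28,-0.0687,0,0,-1.175,1],[-0.3,0.28,-0.0687,0,0,-1.175,1],[-0.3,0.28,-0.0687,0,0,-1.175,1],[-0.3,0.28,-0.0687,0,0,-1.175,1],[-0.3,0.28,-0.0687,0,0,-1.175,1],[-0.3,0.28,-0.0687,0,0,-1.175,1],[-0.3,0.28,-0.0687,0,0,-1.175,1],[-0.3,0.28,-0.0687,0,0,-1.175,1],[-0.3,0.28,-0.0687,0,0,-1.175,1]]'; python3 t.py log -0.3 0.28 -0.0687 0 0 -1.175; python3 t.py plan 580 110 300 -96.7
```

```text
clock: 1.4
position: [382.7, -249.8, 299.6]
ee_rot: [-0.664, 0.748, 0.0, -0.0]
contact_force: [-0.3, 0.2, 0.3]
gripper_width: 85.5
grasp_force: 0.0
cmd [ 383.3  -249.05  300.01] yaw -96.69
row [-0.3795, -0.1535, 0.0] [0.0, 0.0, 0.0002] rows>= 7
```

```bash
python3 -m handwheel '[[-0.38,-0.154,0,0,0,0,1],[-0.38,-0.154,0,0,0,0,1],[-0.38,-0.154,0,0,0,0,1],[-0.38,-0.154,0,0,0,0,1],[-0.38,-0.154,0,0,0,0,1],[-0.38,-0.154,0,0,0,0,1],[-0.38,-0.154,0,0,0,0,1],[-0.38,-0.154,0,0,0,0,1],[-0.38,-0.154,0,0,0,0,0.2],[-0.38,-0.154,0,0,0,0,0.2]]'; python3 t.py log -0.38 -0.154 0 0 0 0; python3 - <<'E'
from meas import *
c=cam("wrist"); im,d=get_image("wrist"); cv2.imwrite("pics/w1.png",im); np.save("w1.npy",d)
P=cloud(c,d);hsv=cv2.cvtColor(im,cv2.COLOR_BGR2HSV);H,S,V=cv2.split(hsv)
for nm,m,z,a in (("tray",(S<60)&(V>150)&(P[...,2]>8)&(P[...,2]<32),19,800),("blank",(H>14)&(H<32)&(S>90)&(d>0)&(P[...,2]>2)&(P[...,2]<14),6,100)):
    for ct in comps(m,a):
        w=world(c,ct,z); r=cv2.minAreaRect(w); print(nm,"pix",ct.mean(0).round(),"rect",np.round(r[0],1),np.round(r[1],1),round(r[2],1))
E
```

```text
clock: 2.65
position: [580.4, 108.8, 300.3]
ee_rot: [-0.664, 0.748, -0.0, 0.0]
contact_force: [-1.3, -0.3, -0.2]
gripper_width: 52.2
grasp_force: 0.0
cmd [580.53 110.42 300.01] yaw -96.69
tray pix [265. 405.] rect [687.4 390.7] [65.2 67.1] 83.2
tray pix [331. 249.] rect [576.  183.8] [ 88.6 209.1] 83.2
blank pix [304. 116.] rect [588.1  32.4] [30.6 30.1] 83.1
blank pix [249.  86.] rect [641.9  -4.1] [31.4 30.4] 80.6
blank pix [376.  76.] rect [508.5   2. ] [30.8 31.4] 83.2
```

View pics/w1.png

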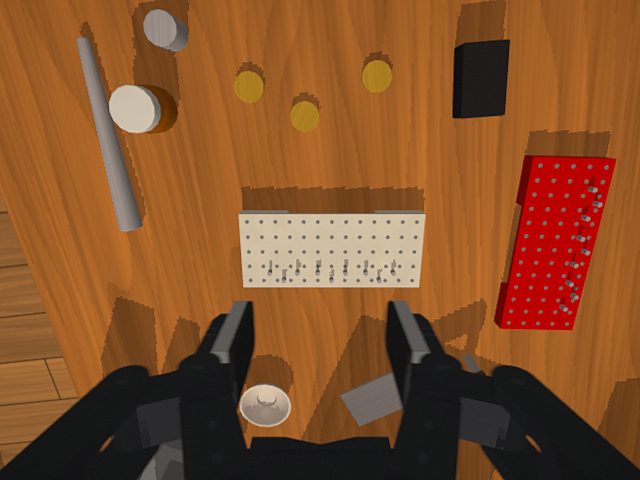

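Wrist view: the tray centre is at (331,249), with the pins along its lower edge (rows 265-280, far side) and the open mouth facing up. Blanks are at (304,116), (249,86) and (376,76). I now check how the measured pose relates to the commanded one.

```bash
python3 - <<'E'
from h import *
for i in range(5):
    s=read_state(); print(s["clock"],np.round(s["position"],2),np.round(s["ee_rot"],4)); get_image("wrist")
E
python3 t.py plan 588 31.5 60 -96.7
```

```text
2.7 [580.37 108.95 300.45] [-6.639e-01  7.478e-01 -1.000e-04  2.000e-04]
2.75 [580.41 109.12 300.51] [-6.640e-01  7.478e-01 -1.000e-04  3.000e-04]
2.8 [580.46 109.35 300.52] [-6.641e-01  7.477e-01 -1.000e-04  3.000e-04]
2.85 [580.49 109.56 300.45] [-6.642e-01  7.476e-01 -1.000e-04  3.000e-04]
2.9 [580.53 109.74 300.41] [-6.643e-01  7.475e-01 -1.000e-04  3.000e-04]
row [0.0775, -0.0166, 0.24] [0.0, 0.0, 0.0002] rows>= 5
```

```bash
python3 -m handwheel '[[0.0766,-0.0165,0.24,0,0,0,0.2],[0.0766,-0.0165,0.24,0,0,0,0.2],[0.0766,-0.0165,0.24,0,0,0,0.2],[0.0766,-0.0165,0.24,0,0,0,0.2],[0.0766,-0.0165,0.24,0,0,0,0.2],[0.0766,-0.0165,0.24,0,0,0,0.2],[0.0766,-0.0165,0.298,0,0,0,0.2],[0.0766,-0.0165,0.298,0,0,0,0.2],[0.0766,-0.0165,0.298,0,0,0,0.2],[0.0766,-0.0165,0.298,0,0,0,0.2]]'; python3 t.py log 0.0766 -0.0165 0.298 0 0 0;  python3 -m handwheel '[[0,0,0,0,0,0,-0.6],[0,0,0,0,0,0,-0.6],[0,0,0,0,0,0,-0.6],[0,0,0,0,0,0,-0.6],[0,0,0,0,0,0,-0.6]]'
```

```text
clock: 4.2
position: [590.2, 33.2, 5.2]
ee_rot: [-0.665, 0.747, -0.001, 0.003]
contact_force: [-0.5, 0.5, 0.4]
gripper_width: 51.3
grasp_force: 0.0
cmd [587.99  32.42   2.01] yaw -96.69
clock: 4.82
position: [582.8, 31.3, 5.9]
ee_rot: [-0.665, 0.747, 0.002, -0.005]
contact_force: [-18.4, 2.1, 29.4]
gripper_width: 17.1
grasp_force: 14.9
```

```bash
python3 -m handwheel '[[0,0,0,0,0,0,0.2],[0,0,0,0,0,0,0.2],[0,0,0,0,0,0,0.2],[0,0,-0.1,0,0,0,0.2],[0,0,-0.1,0,0,0,0.2],[0,0,-0.1,0,0,0,0.2],[0,0,-0.1,0,0,0,0.2],[0,0,-0.1,0,0,0,0.2]]'; python3 t.py log 0 0 -0.1 0 0 0; cat > see.py <<'E'
from meas import *
import sys
def see(tag,zb=6,save=True):
    c=cam("wrist"); im,d=get_image("wrist"); 
    if save: cv2.imwrite(f"pics/{tag}.png",im)
    P=cloud(c,d);hsv=cv2.cvtColor(im,cv2.COLOR_BGR2HSV);H,S,V=cv2.split(hsv)
    for nm,m,z,a in (("tray",(S<60)&(V>150)&(P[...,2]>8)&(P[...,2]<32),19,800),("blank",(H>14)&(H<34)&(S>90)&(d>0)&(P[...,2]>2.5)&(P[...,2]<35),zb,150)):
        for ct in comps(m,a):
            w=world(c,ct,z); r=cv2.minAreaRect(w); (e,f)=cv2.minEnclosingCircle(w); print(nm,"pix",ct.mean(0).round(),"rect",np.round(r[0],1),np.round(r[1],1),round(r[2],1),np.round(P[tuple(ct.mean(0).astype(int)[::-1])],1))
    return c,im,d,P
if __name__=="__main__": see(sys.argv[1],float(sys.argv[2]) if len(sys.argv)>2 else 6); st()
E
python3 see.py w2
```

```text
clock: 5.82
position: [587.2, 32.1, 100.3]
ee_rot: [-0.664, 0.747, 0.001, -0.001]
contact_force: [-0.9, -1.5, -0.6]
gripper_width: 51.4
grasp_force: 0.0
cmd [587.99  32.42 102.01] yaw -96.69
tray pix [471. 462.] rect [491.1 211. ] [27.9 44.3] 2.9 [494.3 213.1  18.5]
tray pix [322. 416.] rect [601.9 158. ] [ 48.5 112.7] 80.0 [600.7 157.6  18.5]
blank pix [265. 240.] rect [621.8  27.8] [31.9 30.9] 81.9 [622.4  27.3   5.2]
blank pix [ 73. 227.] rect [744.9   6.8] [49.2 51.7] 16.9 [724.4  -1.6  30.7]
blank pix [224. 196.] rect [642.  -4.] [31.8 31.2] 20.3 [641.9  -4.9   6.8]
blank pix [440. 179.] rect [508.8   1.6] [31.7 31.3] 87.7 [509.3   0.8   6.7]
5.88 [587.4  32.1 100.4] [[-0.117, -0.993, -0.003], [-0.993, 0.117, -0.001], [0.001, 0.003, -1.0]] [ 0.33   0.447 -0.252 -0.    -0.874 -0.447] [ 0.7 -0.1 -0.9] 51.2 0.0
```

View pics/w2.png

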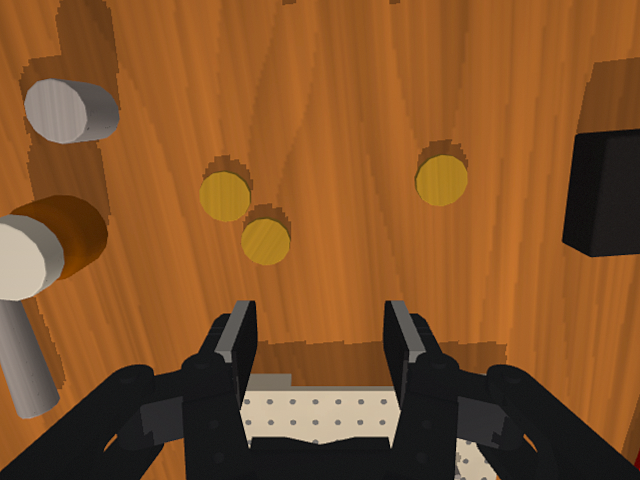

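The first grasp slipped because I closed before the arm had settled. That blank now lies at (265,240), world (622,28), beside the second at (224,196). The third, at (440,179), is undisturbed, so I take it first and let the arm settle this time.

```bash
python3 t.py plan 508.8 1.6 30 -96.8; python3 t.py plan 508.8 1.6 2.5 -96.8
```

```text
row [0.0398, 0.0751, 0.072] [0.0, 0.0, 0.0019] rows>= 2
row [0.0398, 0.0751, 0.0995] [0.0, 0.0, 0.0019] rows>= 3
```

```bash
python3 -m handwheel '[[0.0398,0.0751,0.06,0,0,0,0.2],[0.0398,0.0751,0.06,0,0,0,0.2],[0.0398,0.0751,0.06,0,0,0,0.2],[0.0398,0.0751,0.0995,0,0,0,0.2],[0.0398,0.0751,0.0995,0,0,0,0.2],[0.0398,0.0751,0.0995,0,0,0,0.2],[0.0398,0.0751,0.0995,0,0,0,0.2],[0.0398,0.0751,0.0995,0,0,0,0.2],[0.0398,0.0751,0.0995,0,0,0,0.2],[0.0398,0.0751,0.0995,0,0,0,0.2]]'; python3 t.py log 0.0398 0.0751 0.0995 0 0 0;  python3 -m handwheel '[[0,0,0,0,0,0,0],[0,0,0,0,0,0,0],[0,0,0,0,0,0,-0.1],[0,0,0,0,0,0,-0.15]]';python3 -m handwheel '[[0,0,0,0,0,0,-0.2],[0,0,0,0,0,0,-0.25],[0,0,0,0,0,0,-0.3]]'
```

```text
clock: 7.12
position: [509.0, 1.6, 2.8]
ee_rot: [-0.665, 0.747, -0.0, 0.0]
contact_force: [-0.4, 0.2, -0.5]
gripper_width: 50.9
grasp_force: 0.0
cmd [508.77   1.64   2.51] yaw -96.69
clock: 7.62
position: [508.9, 1.6, 2.5]
ee_rot: [-0.665, 0.747, 0.0, -0.0]
contact_force: [-0.4, -0.7, 0.1]
gripper_width: 36.5
grasp_force: 0.0
clock: 8.0
position: [508.7, 1.5, 2.7]
ee_rot: [-0.665, 0.747, 0.0, -0.0]
contact_force: [-1.2, 0.4, 2.0]
gripper_width: 30.2
grasp_force: 16.4
```

```bash
python3 -m handwheel '[[0,0,0,0,0,0,-0.6],[0,0,0,0,0,0,-0.6],[0,0,-0.03,0,0,0,-0.6],[0,0,-0.06,0,0,0,-0.6],[0,0,-0.06,0,0,0,-0.6],[0,0,-0.06,0,0,0,-0.6]]'; python3 t.py log 0 0 -0.06 0 0 0; python3 t.py plan 521 195.4 62.5 -96.8; python3 t.py plan 521 195.4 22.3 -96.8
```

```text
clock: 8.75
position: [508.3, 1.5, 62.0]
ee_rot: [-0.664, 0.747, 0.0, -0.0]
contact_force: [-0.4, 0.2, -0.3]
gripper_width: 27.3
grasp_force: 59.1
cmd [508.77   1.64  62.51] yaw -96.69
row [-0.1939, 0.0104, 0.0] [0.0, 0.0, 0.0019] rows>= 4
row [-0.1939, 0.0104, 0.0402] [0.0, 0.0, 0.0019] rows>= 4
```

```bash
python3 -c "
from h import *
im,d=get_image('wrist'); a=im[200:480,180:460]
c=cam('side'); p=proj(c,[508,1.5,62]); i2,_=get_image('side'); u,v=p.astype(int); b=i2[v-45:v+45,u-45:u+45]
print(p); cv2.imwrite('pics/w3.png',np.hstack([cv2.resize(a,(400,400)),cv2.resize(b,(400,400),interpolation=2)]))"
```

```text
[323.85299566 240.26850542]
```

View pics/w3.png

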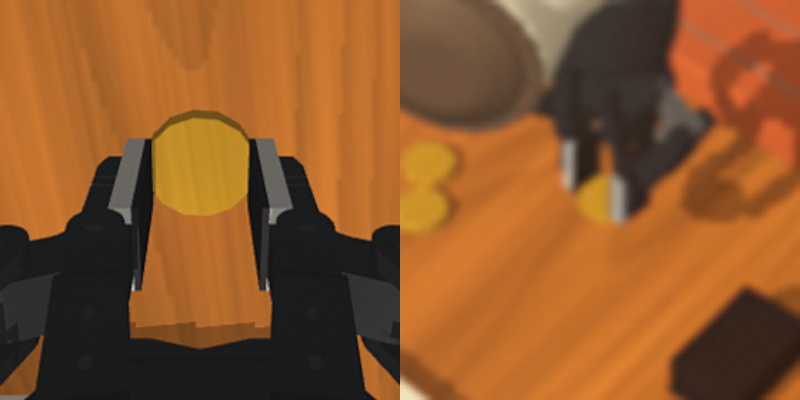

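The blank is held level at the fingertips (left half, disc at about (200,163)). The two others are visible in the side view. I place it 10 mm short of nest 3.

```bash
python3 -m handwheel '[[-0.05,0.0026,0,0,0,0,-0.6],[-0.1,0.0052,0,0,0,0,-0.6],[-0.15,0.0078,0,0,0,0,-0.6],[-0.1939,0.0104,0,0,0,0,-0.6],[-0.1939,0.0104,0,0,0,0,-0.6],[-0.1939,0.0104,0.02,0,0,0,-0.6],[-0.1939,0.0104,0.035,0,0,0,-0.6],[-0.1939,0.0104,0.035,0,0,0,-0.6],[-0.1939,0.0104,0.035,0,0,0,-0.6],[-0.1939,0.0104,0.035,0,0,0,-0.6]]'; python3 t.py log -0.1939 0.0104 0.035 0 0 0;  python3 -m handwheel '[[0,0,0.002,0,0,0,-0.6],[0,0,0.004,0,0,0,-0.6],[0,0,0.004,0,0,0,-0.6],[0,0,0.004,0,0,0,-0.6]]'; python3 t.py log 0 0 0.004 0 0 0
```

```text
clock: 10.1
position: [521.7, 195.4, 28.2]
ee_rot: [-0.664, 0.747, -0.0, 0.001]
contact_force: [0.9, 0.7, -0.3]
gripper_width: 27.0
grasp_force: 59.2
cmd [521.03 195.43  27.51] yaw -96.69
clock: 10.6
position: [521.2, 195.4, 23.5]
ee_rot: [-0.665, 0.747, -0.0, -0.0]
contact_force: [0.9, -0.2, -1.0]
gripper_width: 26.9
grasp_force: 59.2
cmd [521.03 195.43  23.51] yaw -96.69
```

```bash
python3 -m handwheel '[[0,0,0.0012,0,0,0,-0.6],[0,0,0.0012,0,0,0,-0.6],[0,0,0.0012,0,0,0,-0.6]]'; python3 t.py log 0 0 0.0012 0 0 0; python3 -m handwheel '[[0,0,0,0,0,0,-0.3],[0,0,0,0,0,0,-0.2],[0,0,0,0,0,0,-0.1],[0,0,0,0,0,0,0],[0,0,0,0,0,0,0],[0,0,0,0,0,0,0],[0,0,-0.06,0,0,0,0],[0,0,-0.06,0,0,0,0],[0,0,-0.06,0,0,0,0],[0,0,-0.06,0,0,0,0]]'; python3 t.py log 0 0 -0.06 0 0 0; python3 t.py plan 580 110 300 -96.8
```

```text
clock: 10.98
position: [521.2, 195.4, 22.3]
ee_rot: [-0.665, 0.747, -0.0, -0.0]
contact_force: [1.2, -1.0, -0.1]
gripper_width: 27.2
grasp_force: 59.2
cmd [521.03 195.43  22.31] yaw -96.69
clock: 12.22
position: [520.5, 194.9, 81.3]
ee_rot: [-0.664, 0.747, 0.0, -0.001]
contact_force: [-0.3, 0.3, 0.1]
gripper_width: 42.3
grasp_force: 0.0
cmd [521.03 195.43  82.31] yaw -96.69
row [0.078, -0.0685, -0.2177] [0.0, 0.0, 0.0019] rows>= 4
```

```bash
python3 -m handwheel '[[0.06,-0.08,-0.07,0,0,0,0.15],[0.12,-0.11,-0.07,0,0,0,0.15],[0.12,-0.11,-0.07,0,0,0,0.15],[0.12,-0.11,-0.07,0,0,0,0.15],[0.12,-0.11,-0.07,0,0,0,0.15],[0.12,-0.11,-0.07,0,0,0,0.15]]'; python3 t.py log 0.12 -0.11 -0.07 0 0 0; python3 see.py w4; python3 t.py plan 621.8 27.8 60 -96.8;python3 t.py plan 621.8 27.8 2.3 -96.8
```

```text
clock: 12.98
position: [615.4, 64.3, 151.2]
ee_rot: [-0.665, 0.747, 0.001, -0.001]
contact_force: [1.3, -0.1, -0.6]
gripper_width: 49.1
grasp_force: 0.0
cmd [616.3   63.43 152.31] yaw -96.69
tray pix [467. 332.] rect [514.9 176. ] [59.1 89.9] 83.2 [507.8 166.4  18.6]
tray pix [322. 357.] rect [622.6 178.3] [ 88.6 115.6] 83.2 [626.1 176.6  19.5]
blank pix [458. 358.] rect [509.3 201.4] [15.6 33.9] 37.1 [517.4 186.3  25.2]
blank pix [305. 174.] rect [621.8  28. ] [30.9 31.1] 83.4 [622.4  27.5   7.3]
blank pix [147. 161.] rect [736.1  10.6] [50.2 26.8] 79.6 [723.5   3.4  32. ]
blank pix [271. 133.] rect [642.1  -4.1] [31.  30.8] 37.6 [642.7  -4.8   6.7]
13.03 [615.6  64.4 151.5] [[-0.115, -0.993, -0.002], [-0.993, 0.115, -0.0], [0.001, 0.002, -1.0]] [ 0.365  0.439 -0.117 -0.    -1.016 -0.48 ] [-0.1 -0.1 -0.4] 49.3 0.0
row [0.0348, -0.0096, 0.0923] [0.0, 0.0, 0.0019] rows>= 2
row [0.0348, -0.0096, 0.15] [0.0, 0.0, 0.0019] rows>= 3
```

```bash
python3 -m handwheel '[[0.0348,-0.0096,0.1,0,0,0,0.15],[0.0348,-0.0096,0.1,0,0,0,0.15],[0.0348,-0.0096,0.1,0,0,0,0.15],[0.0348,-0.0096,0.15,0,0,0,0.15],[0.0348,-0.0096,0.15,0,0,0,0.15],[0.0348,-0.0096,0.15,0,0,0,0.15],[0.0348,-0.0096,0.15,0,0,0,0.15],[0.0348,-0.0096,0.15,0,0,0,0.15],[0.0348,-0.0096,0.15,0,0,0,0.15],[0.0348,-0.0096,0.15,0,0,0,0.15]]'; python3 t.py log 0.0348 -0.0096 0.15 0 0 0;  python3 -m handwheel '[[0,0,0,0,0,0,0],[0,0,0,0,0,0,-0.1],[0,0,0,0,0,0,-0.15],[0,0,0,0,0,0,-0.2],[0,0,0,0,0,0,-0.25],[0,0,0,0,0,0,-0.3],[0,0,0,0,0,0,-0.6],[0,0,0,0,0,0,-0.6]]';python3 -m handwheel '[[0,0,-0.03,0,0,0,-0.6],[0,0,-0.06,0,0,0,-0.6],[0,0,-0.06,0,0,0,-0.6],[0,0,-0.06,0,0,0,-0.6]]'; python3 t.py log 0 0 -0.06 0 0 0; python3 t.py plan 576.6 188.8 62.5 -96.8; python3 t.py plan 576.6 188.8 21.8 -96.8
```

```text
clock: 14.28
position: [622.0, 27.6, 2.6]
ee_rot: [-0.665, 0.747, -0.0, 0.0]
contact_force: [-0.5, -1.0, 0.2]
gripper_width: 49.2
grasp_force: 0.0
cmd [621.78  27.75   2.31] yaw -96.69
clock: 15.28
position: [622.1, 27.7, 2.8]
ee_rot: [-0.665, 0.747, -0.0, 0.0]
contact_force: [-0.9, 0.2, 4.0]
gripper_width: 27.4
grasp_force: 58.9
clock: 15.78
position: [621.1, 27.6, 61.3]
ee_rot: [-0.664, 0.747, 0.001, -0.001]
contact_force: [-0.3, -0.5, -0.4]
gripper_width: 27.0
grasp_force: 59.1
cmd [621.78  27.75  62.31] yaw -96.69
row [-0.1547, 0.0636, -0.0002] [0.0, 0.0, 0.0019] rows>= 3
row [-0.1547, 0.0636, 0.0405] [0.0, 0.0, 0.0019] rows>= 3
```

```bash
python3 -m handwheel '[[-0.04,0.0165,0,0,0,0,-0.6],[-0.08,0.033,0,0,0,0,-0.6],[-0.12,0.0495,0,0,0,0,-0.6],[-0.1547,0.0636,0,0,0,0,-0.6],[-0.1547,0.0636,0,0,0,0,-0.6],[-0.1547,0.0636,0.02,0,0,0,-0.6],[-0.1547,0.0636,0.035,0,0,0,-0.6],[-0.1547,0.0636,0.035,0,0,0,-0.6],[-0.1547,0.0636,0.035,0,0,0,-0.6],[-0.1547,0.0636,0.038,0,0,0,-0.6]]'; python3 t.py log -0.1547 0.0636 0.038 0 0 0;  python3 -m handwheel '[[0,0,0.002,0,0,0,-0.6],[0,0,0.0025,0,0,0,-0.6],[0,0,0.0025,0,0,0,-0.6],[0,0,0.0025,0,0,0,-0.6]]'; python3 t.py log 0 0 0.0025 0 0 0;python3 -m handwheel '[[0,0,0,0,0,0,-0.3],[0,0,0,0,0,0,-0.2],[0,0,0,0,0,0,-0.1],[0,0,0,0,0,0,0],[0,0,0,0,0,0,0],[0,0,0,0,0,0,0],[0,0,-0.06,0,0,0,0],[0,0,-0.06,0,0,0,0],[0,0,-0.06,0,0,0,0],[0,0,-0.06,0,0,0,0]]'; python3 t.py log 0 0 -0.06 0 0 0; python3 t.py plan 630 60 150 -96.8
```

```text
clock: 17.02
position: [577.5, 188.9, 25.1]
ee_rot: [-0.664, 0.747, -0.0, 0.001]
contact_force: [-0.3, 0.2, 0.1]
gripper_width: 27.6
grasp_force: 59.2
cmd [576.64 188.81  24.31] yaw -96.69
clock: 17.52
position: [576.9, 188.8, 21.9]
ee_rot: [-0.665, 0.747, -0.0, 0.0]
contact_force: [-0.3, -0.7, -0.1]
gripper_width: 27.3
grasp_force: 59.2
cmd [576.64 188.81  21.81] yaw -96.69
clock: 18.77
position: [576.0, 188.3, 80.7]
ee_rot: [-0.664, 0.747, 0.0, -0.001]
contact_force: [-0.2, 0.6, 0.6]
gripper_width: 42.4
grasp_force: 0.0
cmd [576.64 188.81  81.81] yaw -96.69
row [0.1217, -0.068, -0.0682] [0.0, 0.0, 0.0019] rows>= 3
```

```bash
python3 -m handwheel '[[0.12,-0.068,-0.068,0,0,0,0.15],[0.12,-0.068,-0.068,0,0,0,0.15],[0.12,-0.068,-0.068,0,0,0,0.15],[0.12,-0.068,-0.068,0,0,0,0.15],[0.12,-0.068,-0.068,0,0,0,0.15],[0.12,-0.068,-0.068,0,0,0,0.15]]'; python3 t.py log 0.12 -0.068 -0.068 0 0 0; python3 see.py w5;python3 t.py plan 642.1 -4.1 2.3 -96.8
```

```text
clock: 19.52
position: [629.5, 62.4, 148.6]
ee_rot: [-0.665, 0.747, 0.001, -0.001]
contact_force: [-0.0, -1.4, 0.7]
gripper_width: 49.4
grasp_force: 0.0
cmd [630.19  61.7  149.81] yaw -96.69
tray pix [481. 334.] rect [518.6 174.7] [56.8 97.4] 83.3 [512.1 166.3  19.7]
tray pix [334. 361.] rect [629.5 177.4] [ 88.1 101.7] 83.2 [631.6 178.6  18.4]
blank pix [471. 362.] rect [514.4 201.3] [22.6 30.4] 55.0 [521.7 187.2  24.4]
blank pix [171. 169.] rect [734.4  15.5] [45.4 19.9] 68.8 [722.2   7.8  31.1]
blank pix [290. 133.] rect [642.3  -4.1] [31.5 30.6] 83.0 [642.6  -4.3   5.1]
19.57 [629.7  62.5 148.9] [[-0.115, -0.993, -0.002], [-0.993, 0.115, -0.0], [0.001, 0.002, -1.0]] [ 0.354  0.463 -0.083 -0.    -1.026 -0.47 ] [0.4 1.  0.2] 49.2 0.0
row [0.064, -0.0195, 0.1475] [0.0, 0.0, 0.0019] rows>= 3
```

```bash
python3 -m handwheel '[[0.064,-0.0195,0.1,0,0,0,0.15],[0.064,-0.0195,0.1,0,0,0,0.15],[0.064,-0.0195,0.1,0,0,0,0.15],[0.064,-0.0195,0.1475,0,0,0,0.15],[0.064,-0.0195,0.1475,0,0,0,0.15],[0.064,-0.0195,0.1475,0,0,0,0.15],[0.064,-0.0195,0.1475,0,0,0,0.15],[0.064,-0.0195,0.1475,0,0,0,0.15],[0.064,-0.0195,0.1475,0,0,0,0.15],[0.064,-0.0195,0.1475,0,0,0,0.15]]'; python3 t.py log 0.064 -0.0195 0.1475 0 0 0;  python3 -m handwheel '[[0,0,0,0,0,0,0],[0,0,0,0,0,0,-0.1],[0,0,0,0,0,0,-0.15],[0,0,0,0,0,0,-0.2],[0,0,0,0,0,0,-0.25],[0,0,0,0,0,0,-0.3],[0,0,0,0,0,0,-0.6],[0,0,0,0,0,0,-0.6]]';python3 -m handwheel '[[0,0,-0.03,0,0,0,-0.6],[0,0,-0.06,0,0,0,-0.6],[0,0,-0.06,0,0,0,-0.6],[0,0,-0.06,0,0,0,-0.6]]'; python3 t.py log 0 0 -0.06 0 0 0; python3 t.py plan 632.2 182.2 62.5 -96.8; python3 t.py plan 632.2 182.2 21.8 -96.8
```

```text
clock: 20.82
position: [642.3, -4.3, 2.6]
ee_rot: [-0.665, 0.747, -0.0, 0.0]
contact_force: [0.6, -0.2, -0.0]
gripper_width: 49.2
grasp_force: 0.0
cmd [642.1   -4.13   2.31] yaw -96.69
clock: 21.82
position: [642.4, -4.2, 2.8]
ee_rot: [-0.665, 0.747, -0.0, 0.0]
contact_force: [-0.8, -0.1, 4.8]
gripper_width: 27.4
grasp_force: 58.9
clock: 22.32
position: [641.4, -4.3, 61.2]
ee_rot: [-0.664, 0.747, 0.001, -0.001]
contact_force: [-0.1, 0.2, -1.0]
gripper_width: 27.3
grasp_force: 59.1
cmd [642.1   -4.13  62.31] yaw -96.69
row [-0.1839, 0.0315, -0.0002] [0.0, 0.0, 0.0019] rows>= 3
row [-0.1839, 0.0315, 0.0405] [0.0, 0.0, 0.0019] rows>= 4
```

```bash
python3 -m handwheel '[[-0.046,0.008,0,0,0,0,-0.6],[-0.092,0.016,0,0,0,0,-0.6],[-0.138,0.024,0,0,0,0,-0.6],[-0.1839,0.0315,0,0,0,0,-0.6],[-0.1839,0.0315,0,0,0,0,-0.6],[-0.1839,0.0315,0.02,0,0,0,-0.6],[-0.1839,0.0315,0.035,0,0,0,-0.6],[-0.1839,0.0315,0.035,0,0,0,-0.6],[-0.1839,0.0315,0.035,0,0,0,-0.6],[-0.1839,0.0315,0.038,0,0,0,-0.6]]'; python3 t.py log -0.1839 0.0315 0.038 0 0 0;  python3 -m handwheel '[[0,0,0.002,0,0,0,-0.6],[0,0,0.0025,0,0,0,-0.6],[0,0,0.0025,0,0,0,-0.6],[0,0,0.0025,0,0,0,-0.6]]'; python3 t.py log 0 0 0.0025 0 0 0;python3 -m handwheel '[[0,0,0,0,0,0,-0.3],[0,0,0,0,0,0,-0.2],[0,0,0,0,0,0,-0.1],[0,0,0,0,0,0,0],[0,0,0,0,0,0,0],[0,0,0,0,0,0,0],[0,0,-0.06,0,0,0,0],[0,0,-0.06,0,0,0,0],[0,0,-0.06,0,0,0,0],[0,0,-0.06,0,0,0,0]]'; python3 t.py log 0 0 -0.06 0 0 0; python3 t.py plan 576 85 190 -96.8
```

```text
clock: 23.58
position: [633.2, 182.1, 25.3]
ee_rot: [-0.664, 0.747, -0.0, 0.001]
contact_force: [0.0, -0.6, -0.4]
gripper_width: 27.4
grasp_force: 59.2
cmd [632.24 182.19  24.31] yaw -96.69
clock: 24.08
position: [632.5, 182.2, 21.9]
ee_rot: [-0.665, 0.747, -0.0, 0.0]
contact_force: [-0.4, 0.1, 0.1]
gripper_width: 27.3
grasp_force: 59.2
cmd [632.24 182.19  21.81] yaw -96.69
clock: 25.32
position: [631.5, 181.7, 80.5]
ee_rot: [-0.664, 0.747, 0.0, -0.001]
contact_force: [0.5, -0.6, 1.0]
gripper_width: 42.8
grasp_force: 0.0
cmd [632.24 182.19  81.81] yaw -96.69
row [0.1031, 0.0445, -0.1082] [0.0, 0.0, 0.0019] rows>= 3
```

```bash
python3 -m handwheel '[[0.103,0.0445,-0.108,0,0,0,-1],[0.103,0.0445,-0.108,0,0,0,-1],[0.103,0.0445,-0.108,0,0,0,-1],[0.103,0.0445,-0.108,0,0,0,-1],[0.103,0.0445,-0.108,0,0,0,-1],[0.103,0.0445,-0.108,0,0,0,-1],[0.103,0.0445,-0.108,0,0,0,-1],[0.103,0.0445,-0.108,0,0,0,-1]]'; python3 t.py log 0.103 0.0445 -0.108 0 0 0; python3 see.py w6 25
```

```text
clock: 26.32
position: [576.2, 85.3, 189.1]
ee_rot: [-0.665, 0.747, 0.0, -0.001]
contact_force: [-0.0, 0.6, 0.3]
gripper_width: -0.0
grasp_force: 0.0
cmd [576.05  85.07 189.81] yaw -96.69
tray pix [324. 311.] rect [576. 184.] [ 89.7 209.3] 83.3 [573.9  75.3 205.5]
blank pix [394. 325.] rect [521.2 194.2] [33.7 31.4] 86.0 [521.7 192.9  25.9]
blank pix [269. 324.] rect [634.1 180.1] [34.1 25.9] 72.1 [633.6 180.6  24.4]
blank pix [111. 147.] rect [729.2  17.9] [38.4 24.4] 64.0 [724.9  13.5  33.4]
26.38 [576.2  85.2 189.3] [[-0.116, -0.993, -0.001], [-0.993, 0.116, -0.0], [0.0, 0.001, -1.0]] [ 0.425  0.346 -0.161  0.    -1.064 -0.541] [-0.  -0.2 -0.3] 0.2 0.0
```

View pics/w6.png

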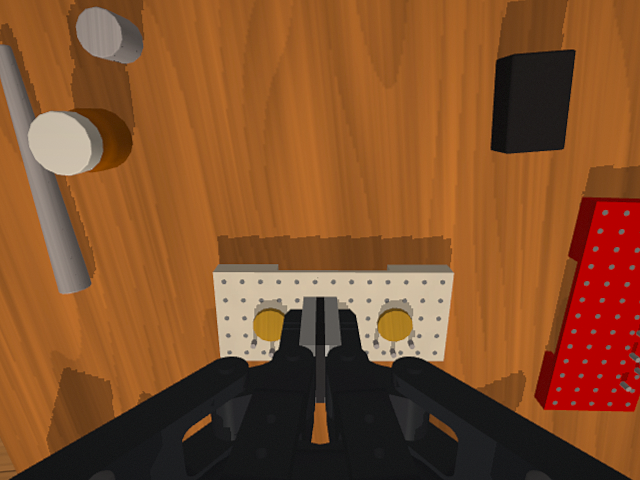

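All three blanks lie flat just short of their nests: (269,324), (394,325), and the middle one hidden behind the fingers. The tray has not moved. Next I push each home with closed fingers.

```bash
python3 t.py plan 516.9 160.6 60 -96.7; python3 t.py plan 516.9 160.6 21.3 -96.7
```

```text
row [-0.0681, 0.0675, 0.1298] [0.0, 0.0, 0.0002] rows>= 3
row [-0.0681, 0.0675, 0.1685] [0.0, 0.0, 0.0002] rows>= 4
```

```bash
python3 -m handwheel '[[-0.0681,0.0675,0.12,0,0,0,-1],[-0.0681,0.0675,0.12,0,0,0,-1],[-0.0681,0.0675,0.12,0,0,0,-1],[-0.0681,0.0675,0.12,0,0,0,-1],[-0.0681,0.0675,0.12,0,0,0,-1],[-0.0681,0.0675,0.1685,0,0,0,-1],[-0.0681,0.0675,0.1685,0,0,0,-1],[-0.0681,0.0675,0.1685,0,0,0,-1],[-0.0681,0.0675,0.1685,0,0,0,-1],[-0.0681,0.0675,0.1685,0,0,0,-1]]'; python3 t.py log -0.0681 0.0675 0.1685 0 0 0;  python3 -m handwheel '[[-0.004,0,0,0,0,0,-1],[-0.007,0,0,0,0,0,-1],[-0.009,0,0,0,0,0,-1],[-0.011,0,0,0,0,0,-1],[-0.013,0,0,0,0,0,-1],[-0.0145,0,0,0,0,0,-1],[-0.016,0,0,0,0,0,-1],[-0.0175,0,0,0,0,0,-1]]'; python3 -m handwheel '[[-0.0005,0,0,0,0,0,-1],[-0.001,0,0,0,0,0,-1],[-0.001,0,0,0,0,0,-1],[-0.001,0,0,0,0,0,-1]]'; python3 t.py log -0.0185 0 0 0 0 0
```

```text
clock: 27.62
position: [517.4, 160.5, 22.1]
ee_rot: [-0.664, 0.747, -0.0, 0.001]
contact_force: [-0.3, 0.7, -0.6]
gripper_width: -0.2
grasp_force: 0.0
cmd [516.94 160.57  21.31] yaw -96.69
clock: 28.62
position: [519.2, 178.0, 21.3]
ee_rot: [-0.665, 0.747, -0.0, 0.0]
contact_force: [0.8, -0.6, 0.1]
gripper_width: 0.0
grasp_force: 0.2
clock: 29.12
position: [519.1, 178.6, 21.3]
ee_rot: [-0.664, 0.747, 0.0, -0.0]
contact_force: [0.1, -2.7, 1.6]
gripper_width: -0.2
grasp_force: 1.0
cmd [519.1  178.95  21.31] yaw -96.69
```

Contact force of -2.7 N in y at the expected spot, so that blank is home. Now the other two, with the same stroke.

```bash
python3 -m handwheel '[[0.0185,0,0,0,0,0,-1],[0.0185,0,0,0,0,0,-1],[0.0185,0,0,0,0,0,-1],[0.0185,-0.056,0,0,0,0,-1],[0.0185,-0.056,0,0,0,0,-1],[0.0185,-0.056,0,0,0,0,-1],[0.0185,-0.056,0,0,0,0,-1]]'; python3 t.py log 0.0185 -0.056 0 0 0 0;  python3 -m handwheel '[[-0.004,0,0,0,0,0,-1],[-0.007,0,0,0,0,0,-1],[-0.009,0,0,0,0,0,-1],[-0.011,0,0,0,0,0,-1],[-0.013,0,0,0,0,0,-1],[-0.0145,0,0,0,0,0,-1],[-0.016,0,0,0,0,0,-1],[-0.0175,0,0,0,0,0,-1]]'; python3 -m handwheel '[[-0.0005,0,0,0,0,0,-1],[-0.001,0,0,0,0,0,-1],[-0.001,0,0,0,0,0,-1],[-0.001,0,0,0,0,0,-1]]'; python3 t.py log -0.0185 0 0 0 0 0
python3 -m handwheel '[[0.0185,0,0,0,0,0,-1],[0.0185,0,0,0,0,0,-1],[0.0185,0,0,0,0,0,-1],[0.0185,-0.056,0,0,0,0,-1],[0.0185,-0.056,0,0,0,0,-1],[0.0185,-0.056,0,0,0,0,-1],[0.0185,-0.056,0,0,0,0,-1]]'; python3 t.py log 0.0185 -0.056 0 0 0 0;  python3 -m handwheel '[[-0.004,0,0,0,0,0,-1],[-0.007,0,0,0,0,0,-1],[-0.009,0,0,0,0,0,-1],[-0.011,0,0,0,0,0,-1],[-0.013,0,0,0,0,0,-1],[-0.0145,0,0,0,0,0,-1],[-0.016,0,0,0,0,0,-1],[-0.0175,0,0,0,0,0,-1]]'; python3 -m handwheel '[[-0.0005,0,0,0,0,0,-1],[-0.001,0,0,0,0,0,-1],[-0.001,0,0,0,0,0,-1],[-0.001,0,0,0,0,0,-1]]'; python3 t.py log -0.0185 0 0 0 0 0
python3 -m handwheel '[[0.0185,0,0,0,0,0,-1],[0.0185,0,0,0,0,0,-1],[0.0185,0,-0.08,0,0,0,-1],[0.0185,0,-0.08,0,0,0,-1],[0.0185,0,-0.08,0,0,0,-1]]'; python3 t.py log 0.0185 0 -0.08 0 0 0; python3 t.py plan 576 85 300 -96.7
```

```text
clock: 30.0
position: [571.8, 154.0, 21.2]
ee_rot: [-0.665, 0.747, 0.0, -0.0]
contact_force: [0.4, -0.5, 0.6]
gripper_width: -0.1
grasp_force: 0.0
cmd [572.56 154.05  21.31] yaw -96.69
clock: 31.0
position: [574.8, 171.4, 21.3]
ee_rot: [-0.665, 0.747, 0.0, -0.0]
contact_force: [-1.0, -0.3, 1.1]
gripper_width: 0.3
grasp_force: 0.4
clock: 31.5
position: [574.6, 171.9, 21.3]
ee_rot: [-0.664, 0.747, 0.0, -0.0]
contact_force: [-0.1, -2.5, 1.1]
gripper_width: 0.2
grasp_force: 1.5
cmd [574.71 172.42  21.31] yaw -96.69
clock: 32.38
position: [627.4, 147.6, 21.2]
ee_rot: [-0.665, 0.747, 0.0, -0.0]
contact_force: [-0.6, -0.2, -0.9]
gripper_width: -0.1
grasp_force: 0.0
cmd [628.18 147.52  21.31] yaw -96.69
clock: 33.38
position: [630.4, 164.8, 21.3]
ee_rot: [-0.665, 0.747, 0.0, -0.0]
contact_force: [-0.9, -1.0, 0.7]
gripper_width: -0.0
grasp_force: 0.7
clock: 33.88
position: [630.3, 165.6, 21.3]
ee_rot: [-0.664, 0.747, 0.0, -0.0]
contact_force: [0.2, -2.2, 0.8]
gripper_width: -0.3
grasp_force: 1.1
cmd [630.33 165.9   21.31] yaw -96.69
clock: 34.5
position: [629.3, 147.9, 103.2]
ee_rot: [-0.664, 0.747, -0.0, 0.002]
contact_force: [0.1, 0.3, -0.8]
gripper_width: 0.0
grasp_force: 0.0
cmd [628.18 147.52 101.31] yaw -96.69
row [0.0682, 0.0445, -0.1987] [0.0, 0.0, 0.0002] rows>= 4
```

```bash
python3 -m handwheel '[[0.06,0.0445,-0.14,0,0,0,1],[0.06,0.0445,-0.14,0,0,0,1],[0.06,0.0445,-0.14,0,0,0,1],[0.06,0.0445,-0.14,0,0,0,1],[0.06,0.0445,-0.14,0,0,0,1],[0.06,0.0445,-0.14,0,0,0,1],[0.06,0.0445,-0.14,0,0,0,1],[0.06,0.0445,-0.14,0,0,0,1]]'; python3 t.py log 0.06 0.0445 -0.14 0 0 0; python3 - <<'E'
from see import *
c,im,d,P=see("w7",25); print(np.round(read_state()["position"],1))
C=np.array([576,183.9]);ex=np.array([.1167,.9932]);ey=np.array([-.9932,.1167])
a=im[250:400,200:450].copy() if 0 else im
u,v=proj(c,[*(C),19]).astype(int); print(u,v)
cr=im[v-75:v+75,u-125:u+125]; cv2.imwrite("pics/w7c.png",cv2.resize(cr,(800,480),interpolation=2))
E
```

```text
clock: 35.5
position: [577.1, 93.2, 240.5]
ee_rot: [-0.665, 0.747, 0.0, -0.001]
contact_force: [-0.2, 0.3, -0.5]
gripper_width: 85.6
grasp_force: 0.0
cmd [576.99  93.12 241.31] yaw -96.69
tray pix [331. 284.] rect [576.1 184.1] [ 88.6 209.2] 83.3 [576.3 179.6  21.8]
blank pix [385. 301.] rect [522.6 204.9] [31.6 33.2] 14.2 [522.4 204.9  24.6]
blank pix [276. 301.] rect [633.2 191.3] [33.  30.7] 82.0 [633.3 191.8  24.6]
blank pix [327. 297.] rect [580.8 192.9] [32.6 30.7] 83.3 [581.9 192.7  23.6]
blank pix [143. 131.] rect [727.5  16.3] [45.4 19.8] 56.5 [723.5  12.2  30.9]
[577.2  93.2 240.8]
330 285
```

View pics/w7c.png

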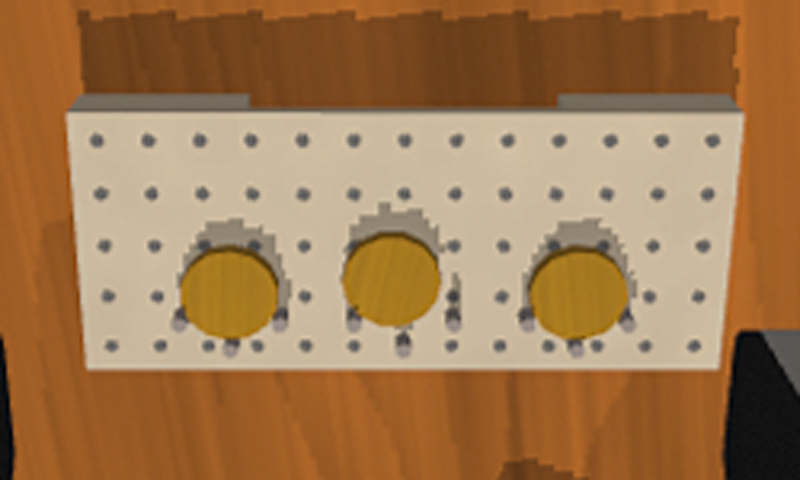

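The two outer blanks are home (crop (230,292) and (578,292)). The middle one (392,278) caught on its left pin, about 4 mm sideways and 6 mm short. I'll centre it with the jaws, then push again.

```bash
python3 t.py plan 577 191.7 70 -96.7; python3 t.py plan 577 191.7 21.8 -96.7
```

```text
row [-0.0979, 0.0115, 0.1713] [0.0, 0.0, 0.0002] rows>= 4
row [-0.0979, 0.0115, 0.2195] [0.0, 0.0, 0.0002] rows>= 4
```

```bash
python3 -m handwheel '[[-0.0979,0.0115,0.17,0,0,0,0.06],[-0.0979,0.0115,0.17,0,0,0,0.06],[-0.0979,0.0115,0.17,0,0,0,0.06],[-0.0979,0.0115,0.17,0,0,0,0.06],[-0.0979,0.0115,0.17,0,0,0,0.06],[-0.0979,0.0115,0.17,0,0,0,0.06],[-0.0979,0.0115,0.17,0,0,0,0.06],[-0.0979,0.0115,0.17,0,0,0,0.06]]'; python3 t.py log -0.0979 0.0115 0.17 0 0 0;  python3 -m handwheel '[[0,0,0.025,0,0,0,0.06],[0,0,0.045,0,0,0,0.06],[0,0,0.0495,0,0,0,0.06],[0,0,0.0495,0,0,0,0.06],[0,0,0.0495,0,0,0,0.06],[0,0,0.0495,0,0,0,0.06]]'; python3 t.py log 0 0 0.0495 0 0 0; python3 -m handwheel '[[0,0,0,0,0,0,0],[0,0,0,0,0,0,-0.05],[0,0,0,0,0,0,-0.1],[0,0,0,0,0,0,-0.15],[0,0,0,0,0,0,-0.2],[0,0,0,0,0,0,-0.25],[0,0,0,0,0,0,-0.28],[0,0,0,0,0,0,-0.28]]'
```

```text
clock: 36.55
position: [577.7, 191.3, 72.6]
ee_rot: [-0.664, 0.747, -0.0, 0.001]
contact_force: [0.6, -0.3, 0.5]
gripper_width: 45.0
grasp_force: 0.0
cmd [576.97 191.69  71.31] yaw -96.69
clock: 37.3
position: [577.6, 191.9, 22.7]
ee_rot: [-0.665, 0.747, -0.0, 0.001]
contact_force: [-0.0, -0.4, 0.0]
gripper_width: 45.1
grasp_force: 0.0
cmd [576.97 191.69  21.81] yaw -96.69
clock: 38.3
position: [577.3, 191.7, 22.0]
ee_rot: [-0.665, 0.747, -0.0, 0.0]
contact_force: [0.2, 0.9, 1.9]
gripper_width: 31.0
grasp_force: 7.9
```

```bash
python3 -m handwheel '[[0,0,0,0,0,0,-0.2],[0,0,0,0,0,0,-0.1],[0,0,0,0,0,0,0],[0,0,0,0,0,0,0.05],[0,0,0,0,0,0,0.05],[0,0,-0.03,0,0,0,0.05],[0,0,-0.05,0,0,0,0.05],[0.038,0,-0.05,0,0,0,-1],[0.038,0,-0.05,0,0,0,-1],[0.038,0,-0.05,0,0,0,-1]]'; python3 t.py log 0.038 0 -0.05 0 0 0; python3 -m handwheel '[[0,0,0,0,0,0,-1],[0,0,0,0,0,0,-1],[0,0,0,0,0,0,-1],[0,0,0.03,0,0,0,-1],[0,0,0.0505,0,0,0,-1],[0,0,0.0505,0,0,0,-1],[0,0,0.0505,0,0,0,-1],[0,0,0.0505,0,0,0,-1],[0,0,0.0505,0,0,0,-1]]'; python3 t.py log 0 0 0.0505 0 0 0; python3 t.py plan 574.75 172.6 21.3 -96.7
```

```text
clock: 39.55
position: [572.9, 154.0, 71.9]
ee_rot: [-0.664, 0.747, -0.0, 0.0]
contact_force: [-0.2, -0.8, 0.4]
gripper_width: 0.4
grasp_force: 0.0
cmd [572.55 153.95  71.81] yaw -96.69
clock: 40.67
position: [572.8, 153.9, 21.6]
ee_rot: [-0.665, 0.747, -0.0, 0.0]
contact_force: [-0.5, -0.4, 0.1]
gripper_width: -0.3
grasp_force: 0.0
cmd [572.55 153.95  21.31] yaw -96.69
row [-0.0188, -0.0, 0.0] [0.0, 0.0, 0.0002] rows>= 1
```

```bash
python3 -m handwheel '[[-0.004,0,0,0,0,0,-1],[-0.007,0,0,0,0,0,-1],[-0.009,0,0,0,0,0,-1],[-0.011,0,0,0,0,0,-1],[-0.013,0,0,0,0,0,-1],[-0.0145,0,0,0,0,0,-1],[-0.016,0,0,0,0,0,-1],[-0.0175,0,0,0,0,0,-1]]'; python3 -m handwheel '[[-0.0005,0,0,0,0,0,-1],[-0.001,0,0,0,0,0,-1],[-0.0013,0,0,0,0,0,-1],[-0.0013,0,0,0,0,0,-1]]'; python3 t.py log -0.0188 0 0 0 0 0
python3 -m handwheel '[[0.0188,0,0,0,0,0,-1],[0.0188,0,0,0,0,0,-1],[0.0188,0,0,0,0,0,-1],[0.07,0,-0.2,0,0,0,1],[0.07,0,-0.2,0,0,0,1],[0.07,0,-0.2,0,0,0,1],[0.07,0,-0.2,0,0,0,1],[0.07,0,-0.2,0,0,0,1],[0.07,0,-0.2,0,0,0,1],[0.07,0,-0.2,0,0,0,1]]'; python3 t.py log 0.07 0 -0.2 0 0 0; python3 - <<'E'
from see import *
c,im,d,P=see("w8",25); print(np.round(read_state()["position"],1))
u,v=proj(c,[576,183.9,19]).astype(int)
cr=im[v-50:v+50,u-110:u+110]; cv2.imwrite("pics/w8c.png",cv2.resize(cr,(792,360),interpolation=2))
E
```

```text
clock: 41.68
position: [574.7, 171.3, 21.3]
ee_rot: [-0.665, 0.747, 0.0, -0.0]
contact_force: [0.6, -0.2, -0.3]
gripper_width: -0.3
grasp_force: 0.1
clock: 42.18
position: [574.6, 172.1, 21.2]
ee_rot: [-0.664, 0.747, 0.0, -0.0]
contact_force: [-0.1, -1.8, 0.0]
gripper_width: -0.2
grasp_force: 1.0
cmd [574.74 172.62  21.31] yaw -96.69
clock: 43.42
position: [566.0, 103.1, 219.4]
ee_rot: [-0.665, 0.747, 0.001, -0.002]
contact_force: [-0.3, -0.7, -0.6]
gripper_width: 85.6
grasp_force: 0.0
cmd [566.58 103.1  221.31] yaw -96.69
tray pix [318. 285.] rect [576.1 184.5] [ 89.  209.3] 83.3 [576.  180.7  19.1]
blank pix [376. 303.] rect [522.5 205.2] [33.5 30.9] 86.6 [522.5 204.5  24.9]
blank pix [318. 303.] rect [577.4 198.3] [33.4 31.6] 70.5 [578.1 198.8  23.1]
blank pix [261. 303.] rect [632.6 192.1] [33.4 30.8] 79.9 [632.6 191.5  24.7]
blank pix [115. 123.] rect [727.6  17. ] [47.7 22. ] 54.3 [557.6  25.5 362.2]
[566.2 103.1 219.6]
```

View pics/w8c.png

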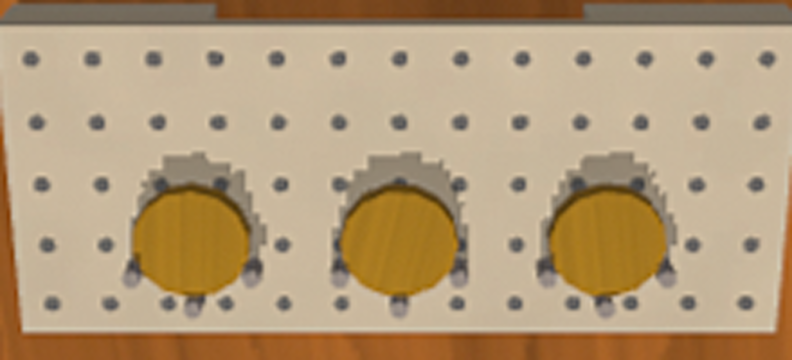

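All three blanks are home, with discs at (190,240), (398,240) and (607,240) in the crop. Next is the spatula.

```bash
python3 - <<'E'
from h import *
c=cam("scene"); P=cloud(c,np.load("scene0.npy"))
Q=P[70:180,490:600].reshape(-1,3); Q=Q[Q[:,2]>30]; print(Q.min(0).round(),Q.max(0).round())
E
python3 t.py plan 530 405 280 -159.1
```

```text
[ 395. -446.   30.] [1203.  834. 1132.]
row [-0.2956, 0.0715, -0.0587] [0.0, 0.0, 1.0892] rows>= 6
```

```bash
python3 -m handwheel '[[-0.2956,0.0715,-0.06,0,0,1.089,1],[-0.2956,0.0715,-0.06,0,0,1.089,1],[-0.2956,0.0715,-0.06,0,0,1.089,1],[-0.2956,0.0715,-0.06,0,0,1.089,1],[-0.2956,0.0715,-0.06,0,0,1.089,1],[-0.2956,0.0715,-0.06,0,0,1.089,1],[-0.2956,0.0715,-0.06,0,0,1.089,1],[-0.2956,0.0715,-0.06,0,0,1.089,1],[-0.2956,0.0715,-0.06,0,0,1.089,1],[-0.2956,0.0715,-0.06,0,0,1.089,1]]'; python3 t.py log -0.2956 0.0715 -0.06 0 0 1.089; python3 - <<'E'
from see import *
c,im,d,P=see("w9",25); print(np.round(read_state()["position"],1))
hsv=cv2.cvtColor(im,cv2.COLOR_BGR2HSV);H,S,V=cv2.split(hsv);Z=P[...,2]
near=(np.hypot(P[...,0]-495,P[...,1]-392)<130)&(d>0)
for nm,m,z in (("handle",near&(Z>45)&(Z<70)&(S>70),58),("blade",near&(S<70)&(Z<9),3)):
    for ct in comps(m,300):
        w=world(c,ct,z); r=cv2.minAreaRect(w); print(nm,ct.mean(0).round(),np.round(r[0],1),np.round(r[1],1),round(r[2],2),np.round(cv2.boxPoints(r),1).tolist())
E
```

```text
clock: 44.72
position: [530.5, 404.2, 281.4]
ee_rot: [-0.181, 0.983, 0.0, 0.0]
contact_force: [0.1, 0.3, 0.5]
gripper_width: 85.4
grasp_force: 0.0
cmd [530.01 405.02 281.31] yaw -159.09
tray pix [258. 311.] rect [688.4 388.7] [66.7 67.9] 20.9 [695.6 388.6   4. ]
tray pix [106. 148.] rect [575.5 186.7] [ 93.7 210.2] 83.3 [564.  186.7  21.1]
blank pix [ 99. 212.] rect [632.3 194.1] [31.1 34.1] 46.4 [631.5 193.7  25.2]
blank pix [116. 165.] rect [577.1 200.9] [31.2 33.7] 20.9 [576.4 200.5  25.3]
blank pix [134. 113.] rect [521.9 207.3] [31.3 32. ] 13.2 [521.6 206.1  23.4]
[530.4 404.4 281.5]
handle [322.  97.] [444.3 375. ] [83.4 15.5] 21.43 [[402.70001220703125, 367.0], [408.29998779296875, 352.5], [485.8999938964844, 383.0], [480.20001220703125, 397.3999938964844]]
blade [323. 195.] [536.7 411.5] [83.7 59.7] 20.92 [[487.0, 424.3999938964844], [508.29998779296875, 368.6000061035156], [586.5, 398.5], [565.2000122070312, 454.29998779296875]]
```

View pics/w9.png

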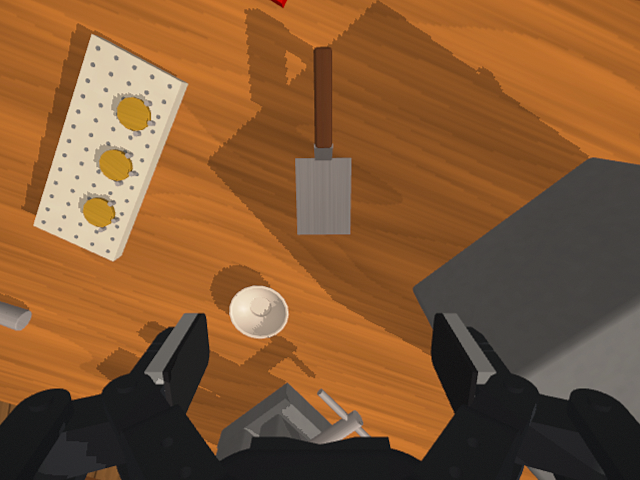

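The spatula is seen square-on: handle at (322,97), blade at (323,195). The grip point is consistent from both.

```bash
python3 t.py plan 465.8 383.8 90 -159; python3 t.py plan 465.8 383.8 28 -159
```

```text
row [0.0676, 0.0031, 0.1913] [0.0, 0.0, -0.0015] rows>= 4
row [0.0676, 0.0031, 0.2533] [0.0, 0.0, -0.0015] rows>= 5
```

```bash
python3 -m handwheel '[[0.0676,0.0031,0.18,0,0,-0.0015,0.1],[0.0676,0.0031,0.18,0,0,-0.0015,0.1],[0.0676,0.0031,0.18,0,0,-0.0015,0.1],[0.0676,0.0031,0.18,0,0,-0.0015,0.1],[0.0676,0.0031,0.18,0,0,-0.0015,0.1],[0.0676,0.0031,0.18,0,0,-0.0015,0.1],[0.0676,0.0031,0.2533,0,0,-0.0015,0.1],[0.0676,0.0031,0.2533,0,0,-0.0015,0.1],[0.0676,0.0031,0.2533,0,0,-0.0015,0.1],[0.0676,0.0031,0.2533,0,0,-0.0015,0.1]]'; python3 t.py log 0.0676 0.0031 0.2533 0 0 -0.0015; python3 -m handwheel '[[0,0,0,0,0,0,0.1],[0,0,0,0,0,0,0.1],[0,0,0,0,0,0,0.1],[0,0,0,0,0,0,-0.3],[0,0,0,0,0,0,-0.4],[0,0,0,0,0,0,-0.5],[0,0,0,0,0,0,-0.6],[0,0,0,0,0,0,-0.7],[0,0,0,0,0,0,-1],[0,0,0,0,0,0,-1]]'
```

```text
clock: 46.02
position: [467.3, 385.2, 30.4]
ee_rot: [-0.182, 0.983, 0.001, 0.002]
contact_force: [1.0, 0.4, 0.0]
gripper_width: 46.9
grasp_force: 0.0
cmd [465.76 383.78  28.01] yaw -159.0
clock: 47.28
position: [466.0, 383.5, 28.1]
ee_rot: [-0.182, 0.983, -0.0, -0.0]
contact_force: [0.3, -2.7, 0.8]
gripper_width: 15.0
grasp_force: 58.7
```

```bash
python3 -m handwheel '[[0,0,-0.01,0,0,0,-1],[0,0,-0.03,0,0,0,-1],[0,0,-0.05,0,0,0,-1],[0,0,-0.07,0,0,0,-1],[0,0,-0.07,0,0,0,-1],[0,0,-0.07,0,0,0,-1]]'; python3 t.py log 0 0 -0.07 0 0 0; python3 t.py plan 490 200 98 -128; python3 t.py plan 555.2 6.6 98 -96.7; python3 - <<'E'
from see import *
c,im,d,P=see("w10",25)
hsv=cv2.cvtColor(im,cv2.COLOR_BGR2HSV);H,S,V=cv2.split(hsv);Z=P[...,2]
st()
c=cam("side"); im,d=get_image("side"); P=cloud(c,d)
u,v=proj(c,[500,395,85]).astype(int); cv2.imwrite("pics/s10.png",cv2.resize(im[v-70:v+70,u-90:u+90],(720,560),interpolation=2))
E
```

```text
clock: 48.02
position: [465.4, 383.4, 97.3]
ee_rot: [-0.182, 0.983, -0.0, -0.001]
contact_force: [-0.5, -0.7, -2.0]
gripper_width: 15.1
grasp_force: 58.5
cmd [465.76 383.78  98.01] yaw -159.0
row [0.0432, -0.1803, 0.0] [0.0, 0.0, -0.5411] rows>= 3
row [0.0517, -0.3842, 0.0] [0.0, 0.0, -1.0873] rows>= 7
tray pix [ 26. 278.] rect [571.3 233.4] [206.1  49.3] 6.7 [545.5 221.7  19.7]
blank pix [  3. 315.] rect [573.5 216.5] [21.5  6. ] 6.7 [573.9 214.5  24. ]
blank pix [ 12. 236.] rect [519.8 216.5] [33.5 18.7] 6.7 [518.4 213.8  25. ]
48.08 [465.4 383.2  97. ] [[-0.934, -0.358, -0.001], [-0.358, 0.934, -0.001], [0.002, -0.001, -1.0]] [ 9.570e-01  4.720e-01 -2.190e-01 -1.000e-03 -8.810e-01 -2.161e+00] [ 0.  -1.1 -2.4] 14.9 58.46730172634125
```

View pics/s10.png

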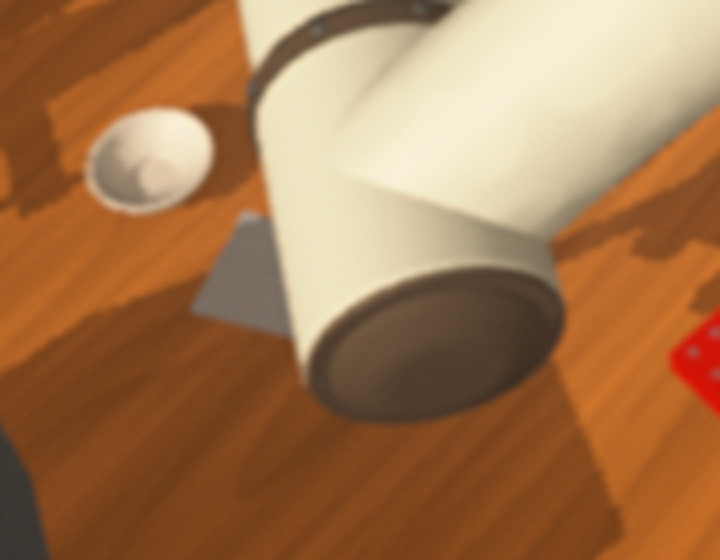

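The arm hides most of the spatula, but the blade (240,275) looks level. I carry it round to the mouth of the tray.

```bash
python3 -m handwheel '[[0.007,-0.03,0,0,0,-0.09,-1],[0.0144,-0.06,0,0,0,-0.18,-1],[0.0216,-0.09,0,0,0,-0.27,-1],[0.029,-0.12,0,0,0,-0.36,-1],[0.036,-0.15,0,0,0,-0.45,-1],[0.0432,-0.18,0,0,0,-0.541,-1],[0.0432,-0.18,0,0,0,-0.541,-1]]'; python3 t.py log 0.0432 -0.18 0 0 0 -0.541; python3 t.py plan 555.2 6.6 98 -96.7;python3 t.py plan 555.2 6.6 50 -96.7
```

```text
clock: 49.0
position: [489.5, 198.1, 97.2]
ee_rot: [-0.437, 0.9, -0.0, -0.001]
contact_force: [-0.5, -0.3, -1.5]
gripper_width: 15.3
grasp_force: 58.7
cmd [489.93 200.25  98.01] yaw -128.0
row [0.1124, -0.1707, 0.0] [0.0, 0.0, -0.5463] rows>= 4
row [0.1124, -0.1707, 0.048] [0.0, 0.0, -0.5463] rows>= 4
```

```bash
python3 -m handwheel '[[0.019,-0.028,0,0,0,-0.09,-1],[0.038,-0.056,0,0,0,-0.18,-1],[0.056,-0.085,0,0,0,-0.27,-1],[0.075,-0.113,0,0,0,-0.36,-1],[0.094,-0.142,0,0,0,-0.45,-1],[0.1124,-0.1707,0,0,0,-0.5463,-1],[0.1124,-0.1707,0,0,0,-0.5463,-1],[0.1124,-0.1707,0.025,0,0,-0.5463,-1],[0.1124,-0.1707,0.048,0,0,-0.5463,-1],[0.1124,-0.1707,0.048,0,0,-0.5463,-1]]'; python3 t.py log 0.1124 -0.1707 0.048 0 0 -0.5463; python3 -m handwheel '[[0,0,0,0,0,0,-1],[0,0,0,0,0,0,-1],[0,0,0,0,0,0,-1],[0,0,0,0,0,0,-1]]'; python3 - <<'E'
from see import *
cam_w,imw,dw,Pw=see("w11",25)
for n in ("scene","side"):
    c=cam(n); im,d=get_image(n); P=cloud(c,d); hsv=cv2.cvtColor(im,cv2.COLOR_BGR2HSV);H,S,V=cv2.split(hsv);Z=P[...,2]
    cv2.imwrite(f"pics/{n}11.png",im)
    m=(d>0)&(S<70)&(abs(P[...,0]-564)<45)&(P[...,1]>38)&(P[...,1]<133)&(Z>10)&(Z<40)
    for ct in comps(m,100):
        mm=np.zeros(m.shape,np.uint8); cv2.drawContours(mm,[ct],-1,1,-1); mm=cv2.erode(mm,np.ones((3,3))); Q=P[(mm>0)&m]
        A=np.c_[Q[:,:2]-[564,85],np.ones(len(Q))]; k=np.linalg.lstsq(A,Q[:,2],rcond=None)[0]; print(n,"blade plane slopes,z",k.round(3),len(Q))
        r=cv2.minAreaRect(world(c,ct,k[2])); print(np.round(r[0],1),np.round(r[1],1),round(r[2],2))
E
```

```text
clock: 50.25
position: [553.8, 7.2, 48.1]
ee_rot: [-0.664, 0.747, 0.001, -0.002]
contact_force: [0.2, 0.0, -0.2]
gripper_width: 15.0
grasp_force: 58.8
cmd [555.23   6.58  50.01] yaw -96.7
clock: 50.75
position: [555.5, 6.5, 50.5]
ee_rot: [-0.664, 0.747, -0.0, 0.0]
contact_force: [-0.4, 0.9, -2.2]
gripper_width: 15.1
grasp_force: 58.8
tray pix [319. 419.] rect [565.1  89.9] [32.7 34.4] 81.7 [564.8  81.7  26.5]
blank pix [  9. 318.] rect [708.    5.9] [29.8  7.7] 63.8 [722.4  11.6  10.2]
scene blade plane slopes,z [2.1000e-02 0.0000e+00 2.5381e+01] 559
[566.5  82.1] [85.8 61. ] 83.64
side blade plane slopes,z [-1.0000e-03  7.0000e-03  2.6775e+01] 475
[564.5  76.3] [94.2 58. ] 83.25
```

The blade is level (slopes below 0.02), aligned at yaw 83.4, and just in front of the mouth. I lower it and slide it in.

```bash
python3 -m handwheel '[[0,0,0.01,0,0,0,-1],[0,0,0.018,0,0,0,-1],[0,0,0.018,0,0,0,-1],[0,0,0.018,0,0,0,-1],[0,0,0.018,0,0,0,-1]]'; python3 t.py log 0 0 0.018 0 0 0;  python3 -m handwheel '[[-0.008,0,0,0,0,0,-1],[-0.016,0,0,0,0,0,-1],[-0.024,0,0,0,0,0,-1],[-0.032,0,0,0,0,0,-1],[-0.04,0,0,0,0,0,-1],[-0.048,0,0,0,0,0,-1],[-0.048,0,0,0,0,0,-1]]';python3 -m handwheel '[[-0.008,0,0,0,0,0,-1],[-0.016,0,0,0,0,0,-1],[-0.024,0,0,0,0,0,-1],[-0.032,0,0,0,0,0,-1],[-0.038,0,0,0,0,0,-1],[-0.043,0,0,0,0,0,-1],[-0.045,0,0,0,0,0,-1],[-0.045,0,0,0,0,0,-1],[-0.045,0,0,0,0,0,-1]]'; python3 t.py log -0.093 0 0 0 0 0; python3 see.py w12 25
```

```text
clock: 51.52
position: [555.6, 6.6, 32.2]
ee_rot: [-0.665, 0.747, -0.0, 0.0]
contact_force: [-1.1, -0.1, -1.8]
gripper_width: 14.9
grasp_force: 58.8
cmd [555.23   6.58  32.01] yaw -96.7
clock: 52.4
position: [561.1, 54.8, 32.0]
ee_rot: [-0.665, 0.747, -0.0, 0.0]
contact_force: [0.2, -0.4, -1.3]
gripper_width: 15.0
grasp_force: 58.8
clock: 53.52
position: [566.1, 98.7, 32.0]
ee_rot: [-0.664, 0.747, 0.0, -0.0]
contact_force: [0.0, 0.3, -1.9]
gripper_width: 15.0
grasp_force: 58.8
cmd [566.09  98.95  32.01] yaw -96.7
tray pix [319. 418.] rect [573.5 164.8] [29.5 30.9] 80.0 [574.3 164.5  18.1]
tray pix [515. 388.] rect [481.9 160.9] [20. 28.] 83.2 [478.8 156.9  19.1]
tray pix [125. 388.] rect [662.4 139.2] [19.3 27.6] 83.2 [665.1 134.7  19.2]
blank pix [436. 467.] rect [519.3 195.5] [ 4.1 23.9] 36.2 [519.3 195.2  25. ]
blank pix [204. 467.] rect [634.2 181.7] [24.1  4.1] 40.4 [635.  181.7  24.2]
53.58 [566.2  98.6  32. ] [[-0.117, -0.993, -0.0], [-0.993, 0.117, -0.0], [0.0, 0.0, -1.0]] [ 0.454  0.517 -0.351 -0.    -0.703 -0.572] [-0.3  0.1 -2.4] 15.0 58.844178915023804
```

```bash
python3 -m handwheel '[[0,0,-0.004,0,0,0,-1],[0,0,-0.006,0,0,0,-1],[0,0,-0.007,0,0,0,-1],[0,0,-0.008,0,0,0,-1],[0,0,-0.009,0,0,0,-1],[0,0,-0.01,0,0,0,-1],[0,0,-0.012,0,0,0,-1],[0,0,-0.014,0,0,0,-1],[0,0,-0.014,0,0,0,-1],[0,0,-0.014,0,0,0,-1]]'; python3 t.py log 0 0 -0.014 0 0 0; python3 -m handwheel '[[0,0,-0.003,0,0,0,-1],[0,0,-0.006,0,0,0,-1],[0,0,-0.01,0,0,0,-1],[0,0,-0.016,0,0,0,-1],[0,0,-0.016,0,0,0,-1],[0,0,-0.016,0,0,0,-1]]'; python3 t.py log 0 0 -0.016 0 0 0; cat > tp.py <<'E'
from meas import *
import sys
# tray plane + rect from scene and side: tp.py approx_x approx_y
x0,y0=float(sys.argv[1]),float(sys.argv[2])
for n in ("scene","side"):
    c=cam(n); im,d=get_image(n); P=cloud(c,d); hsv=cv2.cvtColor(im,cv2.COLOR_BGR2HSV);H,S,V=cv2.split(hsv);Z=P[...,2]
    cv2.imwrite(f"pics/{n}_{sys.argv[3]}.png",im)
    m=(d>0)&(S<75)&(V>140)&(abs(P[...,0]-x0)<125)&(abs(P[...,1]-y0)<75)&(Z>10)&(Z<130)
    for ct in comps(m,600):
        mm=np.zeros(m.shape,np.uint8); cv2.drawContours(mm,[ct],-1,1,-1); mm=cv2.erode(mm,np.ones((7,7))); Q=P[(mm>0)&m]
        for _ in range(3):
            A=np.c_[Q[:,:2]-[x0,y0],np.ones(len(Q))]; k=np.linalg.lstsq(A,Q[:,2],rcond=None)[0]; r=abs(A@k-Q[:,2]); Q=Q[r<max(2,2*np.median(r))]
        r=cv2.minAreaRect(world(c,ct,k[2])); print(n,"plane sx sy z",k.round(3),len(Q),np.round(r[0],1),np.round(r[1],1),round(r[2],2))
E
python3 tp.py 577 184 a
```

```text
clock: 54.82
position: [566.2, 98.9, 46.0]
ee_rot: [-0.664, 0.747, 0.0, -0.0]
contact_force: [0.5, -1.1, -5.0]
gripper_width: 14.8
grasp_force: 58.5
cmd [566.09  98.95  46.01] yaw -96.7
clock: 55.58
position: [566.1, 98.8, 62.0]
ee_rot: [-0.664, 0.747, 0.0, -0.0]
contact_force: [0.7, -0.2, -4.4]
gripper_width: 15.2
grasp_force: 58.5
cmd [566.09  98.95  62.01] yaw -96.7
scene plane sx sy z [ 5.0000e-03 -1.0000e-02  4.1438e+01] 783 [581.7 178.2] [100.  218.4] 83.19
side plane sx sy z [5.000e-03 2.000e-03 4.308e+01] 1137 [570.7 164.2] [139.9 215.4] 82.87
```

The tray is lifted level (plate at z about 42, slopes 1% or less). I raise it and draw it back, then stop where the wrist camera sees the brick.

```bash
python3 -m handwheel '[[0,0,-0.004,0,0,0,-1],[0,0,-0.012,0,0,0,-1],[0,0,-0.022,0,0,0,-1],[0,0,-0.034,0,0,0,-1],[0,0,-0.046,0,0,0,-1],[0,0,-0.056,0,0,0,-1],[0,0,-0.064,0,0,0,-1],[0,0,-0.068,0,0,0,-1],[0,0,-0.07,0,0,0,-1],[0,0,-0.07,0,0,0,-1]]'; python3 t.py log 0 0 -0.07 0 0 0; python3 t.py plan 550 -150 132 -97.7
```

```text
clock: 56.92
position: [566.1, 98.8, 131.8]
ee_rot: [-0.664, 0.747, 0.0, -0.0]
contact_force: [-0.0, 0.3, -4.4]
gripper_width: 15.0
grasp_force: 58.6
cmd [566.09  98.95 132.01] yaw -96.7
row [0.2491, -0.0131, 0.0] [0.0, 0.0, 0.0174] rows>= 4
```

```bash
python3 -m handwheel '[[0.003,0,0,0,0,0,-1],[0.01,0,0,0,0,0,-1],[0.02,-0.001,0,0,0,0,-1],[0.033,-0.002,0,0,0,0,-1],[0.048,-0.003,0,0,0,0,-1],[0.064,-0.004,0,0,0,0,-1],[0.08,-0.005,0,0,0,0,-1],[0.096,-0.006,0,0,0,0,-1],[0.112,-0.007,0,0,0,0,-1],[0.125,-0.007,0,0,0,0,-1]]'; python3 -m handwheel '[[0.012,-0.001,0,0,0,0,-1],[0.028,-0.001,0,0,0,0,-1],[0.044,-0.002,0,0,0,0,-1],[0.06,-0.003,0,0,0,0,-1],[0.076,-0.004,0,0,0,0,-1],[0.092,-0.005,0,0,0,0,-1],[0.106,-0.006,0,0,0,0,-1],[0.116,-0.006,0,0,0,0,-1],[0.122,-0.006,0,0,0,0,-1],[0.124,-0.006,0,0,0,0,-1]]'; python3 -m handwheel '[[0,0,0,0,0,0,-1],[0,0,0,0,0,0,-1],[0,0,0,0,0,0,-1]]'; python3 t.py log 0.249 -0.013 0 0 0 0; python3 - <<'E'
from see import *
c,im,d,P=see("w13",117); st()
hsv=cv2.cvtColor(im,cv2.COLOR_BGR2HSV);H,S,V=cv2.split(hsv);Z=P[...,2]
m=(d>0)&(Z>22)&(Z<38)&(abs(P[...,1]+209)<110)&(abs(P[...,0]-552)<190)
for ct in comps(m,2000):
    r=cv2.minAreaRect(world(c,ct,30)); print("brick",ct.min(0),ct.max(0),np.round(r[0],1),np.round(r[1],1),round(r[2],2),np.round(cv2.boxPoints(r),1).tolist())
E
```

```text
clock: 58.18
position: [558.5, -27.2, 132.0]
ee_rot: [-0.664, 0.747, -0.0, 0.0]
contact_force: [0.3, 0.5, -5.1]
gripper_width: 15.1
grasp_force: 58.5
clock: 59.42
position: [550.0, -150.2, 132.0]
ee_rot: [-0.664, 0.747, 0.0, 0.0]
contact_force: [0.5, 0.5, -4.6]
gripper_width: 15.2
grasp_force: 58.5
clock: 59.8
position: [550.1, -149.7, 132.0]
ee_rot: [-0.665, 0.747, 0.0, 0.0]
contact_force: [0.5, 0.4, -4.7]
gripper_width: 14.8
grasp_force: 58.5
cmd [ 549.94 -149.87  132.01] yaw -96.7
tray pix [ 34. 407.] rect [794.5 -28.1] [89.8 11.4] 85.6 [800.3 -26.9  14.2]
tray pix [ 27. 281.] rect [ 763.8 -138.4] [22.6 41.3] 83.3 [ 757.3 -140.5   25.9]
blank pix [ 95. 415.] rect [671.4 -95.6] [25.7  5. ] 38.5 [751.2 -16.6  17.1]
blank pix [  7. 198.] rect [ 670.6 -207.9] [59.  10.9] 69.0 [ 758.4 -198.3   15.2]
59.85 [ 550.1 -149.7  132. ] [[-0.116, -0.993, -0.0], [-0.993, 0.116, -0.0], [0.0, 0.0, -1.0]] [ 0.018  0.383 -0.266  0.    -0.922 -0.135] [ 0.4  0.5 -3.9] 15.4 58.54022204875946
brick [88 27] [527 249] [ 550.8 -208.2] [129.  248.2] 82.37 [[419.20001220703125, -255.6999969482422], [665.2999877929688, -288.6000061035156], [682.4000244140625, -160.8000030517578], [436.3999938964844, -127.80000305175781]]
```

View pics/w13.png

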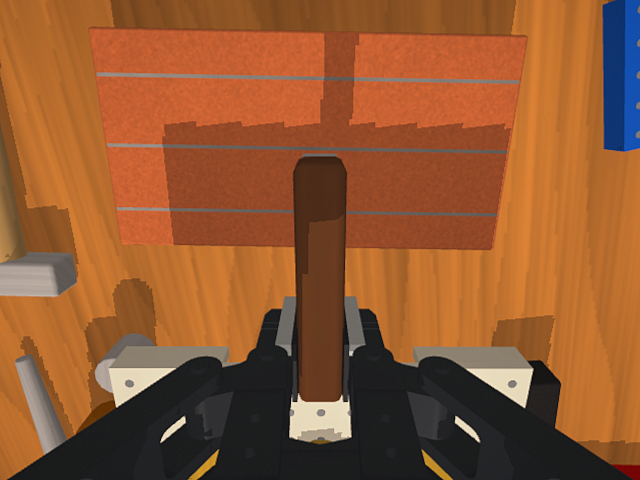

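The brick is fully visible, corners about (90,28), (527,37), (493,249), (120,243); its centre is (550.8, -208.2) at yaw 82.4. I check the tray's place on the blade from its visible front corners (113,367) and (530,367).

```bash
python3 - <<'E'
from h import *
im=cv2.imread("pics/w13.png"); hsv=cv2.cvtColor(im,cv2.COLOR_BGR2HSV)
for r in (375,385,395,400): 
    m=np.where((hsv[r,:,1]<75)&(hsv[r,:,2]>170))[0]; print(r,m.min() if len(m) else 0,m.max() if len(m) else 0)
for col in (140,480,500): print(col,[ (i,int(hsv[i,col,1]),int(hsv[i,col,2])) for i in range(340,376,3)])
c=cam("wrist"); s=read_state(); p=np.array(s["position"]); ex=np.array([.1167,.9932]);ey=np.array([-.9932,.1167])
C=p[:2]+86*ex
for y in (105,-105):
    for x,z in ((-45,112),(-45,107),(-30,112)):
        q=C+x*ex+y*ey; print(x,y,z,proj(c,[*q,z]).round(1))
E
python3 t.py plan 539.4 -293.4 132 -97.6;python3 t.py plan 539.4 -293.4 63 -97.6
```

```text
375 22 531
385 26 529
395 26 527
400 27 525
140 [(340, 34, 104), (343, 30, 103), (346, 51, 131), (349, 53, 139), (352, 54, 138), (355, 54, 138), (358, 52, 138), (361, 57, 139), (364, 53, 139), (367, 51, 126), (370, 47, 232), (373, 49, 231)]
480 [(340, 193, 192), (343, 193, 193), (346, 156, 177), (349, 53, 139), (352, 55, 140), (355, 53, 139), (358, 51, 140), (361, 54, 138), (364, 54, 141), (367, 57, 135), (370, 46, 237), (373, 46, 235)]
500 [(340, 189, 139), (343, 191, 140), (346, 139, 138), (349, 52, 137), (352, 53, 140), (355, 51, 139), (358, 53, 140), (361, 54, 138), (364, 53, 140), (367, 56, 133), (370, 46, 234), (373, 46, 231)]
-45 105 112 [532.3 367.2]
-45 105 107 [527.2 361.1]
-30 105 112 [527.2 392.4]
-45 -105 112 [106.7 367.2]
-45 -105 107 [111.9 361.1]
-30 -105 112 [111.8 392.4]
row [0.1438, -0.0063, 0.0] [0.0, 0.0, 0.0157] rows>= 3
row [0.1438, -0.0063, 0.069] [0.0, 0.0, 0.0157] rows>= 3
```

The prediction matches to within half a millimetre, so the tray has not shifted on the blade. I move over the brick.

```bash
python3 -m handwheel '[[0.003,0,0,0,0,0,-1],[0.01,0,0,0,0,0,-1],[0.021,-0.001,0,0,0,0.003,-1],[0.035,-0.002,0,0,0,0.005,-1],[0.051,-0.003,0,0,0,0.008,-1],[0.067,-0.004,0,0,0,0.01,-1],[0.083,-0.005,0,0,0,0.012,-1],[0.099,-0.006,0,0,0,0.014,-1],[0.115,-0.006,0,0,0,0.0157,-1],[0.128,-0.0063,0,0,0,0.0157,-1]]'; python3 t.py log 0.128 -0.0063 0 0 0 0.0157; python3 t.py plan 539.4 -293.6 132 -97.6
```

```text
clock: 61.1
position: [541.1, -278.9, 131.9]
ee_rot: [-0.658, 0.753, 0.0, -0.0]
contact_force: [-0.3, -0.4, -4.9]
gripper_width: 15.4
grasp_force: 58.6
cmd [ 541.26 -277.73  132.01] yaw -97.6
row [0.016, -0.0003, 0.0] [0.0, 0.0, -0.0] rows>= 1
```

```bash
python3 -m handwheel '[[0.008,0,0,0,0,0,-1],[0.013,0,0,0,0,0,-1],[0.0157,0,0.002,0,0,0,-1],[0.0157,0,0.008,0,0,0,-1],[0.0157,0,0.018,0,0,0,-1],[0.0157,0,0.028,0,0,0,-1],[0.0157,0,0.036,0,0,0,-1],[0.0157,0,0.042,0,0,0,-1],[0.0157,0,0.045,0,0,0,-1],[0.0157,0,0.045,0,0,0,-1]]'; python3 -m handwheel '[[0,0,0,0,0,0,-1],[0,0,0,0,0,0,-1]]'; python3 t.py log 0.0157 0 0.045 0 0 0; python3 t.py plan 539.4 -293.6 72 -97.6; python3 tp.py 551 -208 b; python3 see.py w14 99
```

```text
clock: 62.35
position: [539.2, -293.4, 86.9]
ee_rot: [-0.659, 0.752, 0.0, -0.0]
contact_force: [-0.0, 0.4, -4.0]
gripper_width: 15.2
grasp_force: 58.5
clock: 62.6
position: [539.5, -293.5, 87.4]
ee_rot: [-0.659, 0.753, -0.0, 0.0]
contact_force: [1.0, 0.2, -5.0]
gripper_width: 15.2
grasp_force: 58.5
cmd [ 539.18 -293.29   87.01] yaw -97.6
row [0.0003, -0.0003, 0.015] [0.0, 0.0, -0.0] rows>= 1
scene plane sx sy z [4.0000e-03 0.0000e+00 6.6788e+01] 1670 [ 555.6 -217.8] [109.  220.2] 82.01
side plane sx sy z [7.0000e-03 0.0000e+00 6.8746e+01] 672 [ 543.5 -232.2] [164.5 216.7] 81.65
tray pix [612.  41.] rect [ 380.9 -384.9] [29.7 38.7] 22.2 [ 383.  -385.3   19.4]
blank pix [ 11. 393.] rect [ 665.3 -275.7] [90.  16.8] 68.1 [ 753.9 -224.4   18.4]
62.75 [ 539.3 -293.4   87.2] [[-0.133, -0.991, 0.0], [-0.991, 0.133, -0.0], [0.0, -0.0, -1.0]] [-0.235  0.499 -0.202 -0.    -0.87   0.102] [-0.2  0.1 -4.7] 14.9 58.51916491985321
```

```bash
python3 -m handwheel '[[0,0,0.004,0,0,0,-1],[0,0,0.008,0,0,0,-1],[0,0,0.012,0,0,0,-1],[0,0,0.015,0,0,0,-1],[0,0,0.016,0,0,0,-1],[0,0,0.017,0,0,0,-1],[0,0,0.018,0,0,0,-1],[0,0,0.019,0,0,0,-1],[0,0,0.02,0,0,0,-1],[0,0,0.021,0,0,0,-1]]'; python3 -m handwheel '[[0,0,0.001,0,0,0,-1],[0,0,0.002,0,0,0,-1],[0,0,0.002,0,0,0,-1],[0,0,0.002,0,0,0,-1]]'; python3 t.py log 0 0 0.023 0 0 0
```

```text
clock: 64.0
position: [539.6, -293.4, 66.4]
ee_rot: [-0.659, 0.752, -0.0, 0.0]
contact_force: [-0.7, 0.5, -1.4]
gripper_width: 15.0
grasp_force: 59.0
clock: 64.5
position: [539.3, -293.4, 64.0]
ee_rot: [-0.659, 0.752, -0.0, 0.0]
contact_force: [0.2, -0.8, -1.5]
gripper_width: 15.2
grasp_force: 59.0
cmd [ 539.18 -293.29   64.01] yaw -97.6
```

The load has come off the blade (force back to the spatula's own weight). I draw the spatula out.

```bash
python3 -m handwheel '[[0.003,0,0,0,0,0,-1],[0.009,0,0,0,0,0,-1],[0.017,0,0,0,0,0,-1],[0.026,0,0,0,0,0,-1],[0.036,0,0,0,0,0,-1],[0.047,0,0,0,0,0,-1],[0.058,0,0,0,0,0,-1],[0.069,0,0,0,0,0,-1],[0.08,0,0,0,0,0,-1],[0.09,0,0,0,0,0,-1]]'; python3 -m handwheel '[[0.012,0,0,0,0,0,-1],[0.024,0,0,0,0,0,-1],[0.034,0,0,0,0,0,-1],[0.034,0,0,0,0,0,-1],[0.034,0,0,0,0,0,-1]]'; python3 t.py log 0.124 0 0 0 0 0; python3 see.py w15 55; python3 tp.py 551 -208 c
```

```text
clock: 65.75
position: [527.2, -383.3, 64.0]
ee_rot: [-0.659, 0.753, 0.0, 0.0]
contact_force: [0.3, -0.2, -1.8]
gripper_width: 15.1
grasp_force: 59.0
clock: 66.38
position: [522.7, -416.1, 63.9]
ee_rot: [-0.659, 0.753, 0.0, 0.0]
contact_force: [0.1, 0.6, -1.8]
gripper_width: 15.1
grasp_force: 59.0
cmd [ 522.77 -416.2    64.01] yaw -97.6
tray pix [601. 286.] rect [ 376.4 -387.1] [37.6 38.1] 23.2 [ 377.3 -388.8   19.6]
blank pix [  5. 456.] rect [ 688.8 -352.2] [33.1  7.9] 68.1 [ 742.2 -312.5   11. ]
blank pix [637. 253.] rect [ 389.9 -420.8] [ 3.6 16. ] 6.7 [ 357.5 -403.3   15.7]
66.42 [ 522.8 -416.    64. ] [[-0.132, -0.991, -0.0], [-0.991, 0.132, 0.0], [-0.0, 0.0, -1.0]] [-0.431  0.602 -0.075 -0.    -0.894  0.298] [-0.1 -0.4 -1.2] 15.3 58.97492229938507
scene plane sx sy z [1.0000e-03 6.0000e-03 4.8822e+01] 1614 [ 556.3 -209.2] [ 92.5 220.3] 82.25
side plane sx sy z [4.0000e-03 1.2000e-02 5.0642e+01] 609 [ 548.1 -201.6] [102.2 214.4] 82.09
```

View pics/scene_c.png

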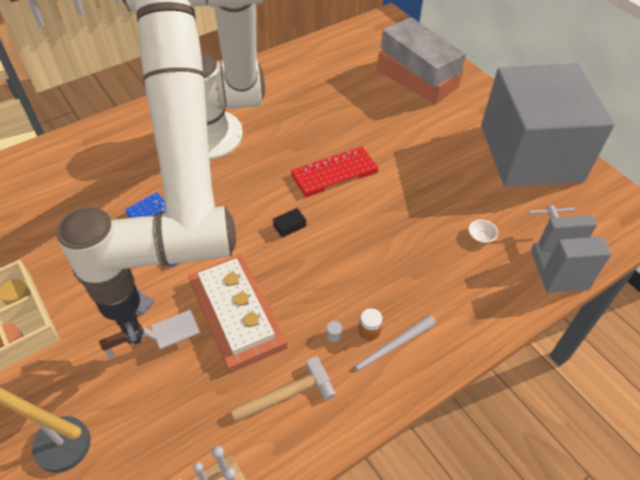

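The tray sits on the brick with three blanks in place; the spatula is out at px (175,330) over free bench. I lower it there and release it.

```bash
python3 -m handwheel '[[0,0,0.006,0,0,0,-1],[0,0,0.014,0,0,0,-1],[0,0,0.022,0,0,0,-1],[0,0,0.029,0,0,0,-1],[0,0,0.033,0,0,0,-1],[0,0,0.034,0,0,0,-1],[0,0,0.035,0,0,0,-1],[0,0,0.0355,0,0,0,-1],[0,0,0.0358,0,0,0,-1],[0,0,0.0358,0,0,0,-1]]'; python3 t.py log 0 0 0.0358 0 0 0; python3 -m handwheel '[[0,0,0,0,0,0,-1],[0,0,0,0,0,0,-1]]'
```

```text
clock: 67.78
position: [522.9, -416.3, 28.3]
ee_rot: [-0.659, 0.753, -0.0, 0.0]
contact_force: [0.6, -0.7, -1.1]
gripper_width: 14.7
grasp_force: 59.0
cmd [ 522.77 -416.2    28.21] yaw -97.6
clock: 68.03
position: [522.8, -416.3, 28.2]
ee_rot: [-0.659, 0.753, -0.0, 0.0]
contact_force: [-0.4, 0.0, -1.5]
gripper_width: 15.2
grasp_force: 59.0
```

```bash
python3 -m handwheel '[[0,0,0.0003,0,0,0,-1],[0,0,0.0003,0,0,0,-0.7],[0,0,0.0003,0,0,0,-0.5],[0,0,0.0003,0,0,0,-0.2],[0,0,0.0003,0,0,0,0.1],[0,0,0.0003,0,0,0,0.1],[0,0,-0.03,0,0,0,0.1],[0,0,-0.08,0,0,0,0.1],[0,0,-0.12,0,0,0,0.1],[0,0,-0.12,0,0,0,0.1]]'; python3 t.py log 0 0 -0.12 0 0 0; python3 t.py plan 541 -290 290 -97.6
```

```text
clock: 69.28
position: [524.9, -417.6, 153.0]
ee_rot: [-0.659, 0.752, -0.004, 0.001]
contact_force: [0.1, 0.1, 0.1]
gripper_width: 46.7
grasp_force: 0.0
cmd [ 522.77 -416.2   148.21] yaw -97.6
row [-0.1275, -0.0014, -0.1418] [0.0, 0.0, -0.0] rows>= 4
```

```bash
python3 -m handwheel '[[-0.1275,0,-0.142,0,0,0,1],[-0.1275,0,-0.142,0,0,0,1],[-0.1275,0,-0.142,0,0,0,1],[-0.1275,0,-0.142,0,0,0,1],[-0.1275,0,-0.142,0,0,0,1],[-0.1275,0,-0.142,0,0,0,1],[-0.1275,0,-0.142,0,0,0,1],[-0.1275,0,-0.142,0,0,0,1],[-0.1275,0,-0.142,0,0,0,1]]'; python3 t.py log -0.1275 0 -0.142 0 0 0; python3 - <<'E'
from see import *
c,im,d,P=see("w16",55); st()
hsv=cv2.cvtColor(im,cv2.COLOR_BGR2HSV);H,S,V=cv2.split(hsv);Z=P[...,2]
m=(d>0)&(S<75)&(V>120)&(Z>43)&(Z<60)&(abs(P[...,0]-551)<130)&(abs(P[...,1]+208)<70)
for ct in comps(m,2000):
    r=cv2.minAreaRect(world(c,ct,49)); print("tray",np.round(r[0],1),np.round(r[1],1),round(r[2],2))
m=(d>0)&(Z>22)&(abs(P[...,0]-552)<150)&(abs(P[...,1]+209)<88)
for ct in comps(m,2000):
    r=cv2.minAreaRect(world(c,ct,30)); print("brick",np.round(r[0],1),np.round(r[1],1),round(r[2],2))
E
```

```text
clock: 70.4
position: [539.6, -290.2, 289.8]
ee_rot: [-0.658, 0.753, 0.0, -0.0]
contact_force: [0.3, 0.0, 0.8]
gripper_width: 85.4
grasp_force: 0.0
cmd [ 539.64 -289.82  290.21] yaw -97.6
blank pix [131. 251.] rect [ 740.6 -252.6] [164.3  25.9] 82.0 [ 756.8 -250.5   24.2]
blank pix [17. 88.] rect [ 799.3 -426.8] [116.3  23.5] 88.6 [ 824.3 -431.9   18.4]
blank pix [526.  36.] rect [ 341.8 -407.6] [68.9 17.5] 23.2 [ 325.7 -411.7   20.7]
70.45 [ 539.6 -290.1  290. ] [[-0.133, -0.991, -0.0], [-0.991, 0.133, 0.0], [-0.0, 0.0, -1.0]] [-0.229  0.331  0.074  0.    -1.314  0.096] [0.1 0.6 0.2] 85.3 0.0
tray [ 550.2 -208.5] [ 89.8 209.5] 82.33
brick [908.2  22.6] [ 73.8 132.2] 82.26
brick [316.7  47.9] [178.2 388.4] 53.1
brick [ 550.5 -210.6] [129.8 248.6] 82.33
```

View pics/w16.png

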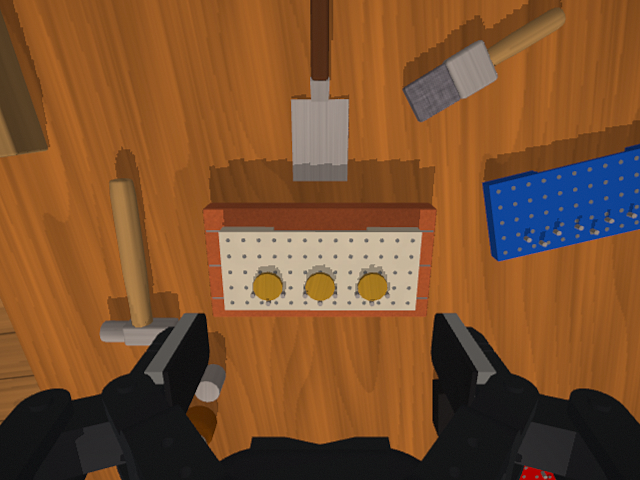

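The tray is centred and square on the brick, the spatula lies flat at px (320,120), and the bystanders are untouched. A last numeric check of the blanks follows.

```bash
python3 - <<'E'
from meas import *
c=cam("wrist"); im,d=get_image("wrist"); P=cloud(c,d); H,S,V=cv2.split(cv2.cvtColor(im,cv2.COLOR_BGR2HSV))
m=(H>14)&(H<34)&(S>140)&(abs(P[...,0]-551)<110)&(abs(P[...,1]+200)<45)&(P[...,2]>48)
a=np.radians(82.33);ex=np.array([np.cos(a),np.sin(a)]);ey=np.array([-ex[1],ex[0]])
for ct in comps(m,150):
    w=world(c,ct,55); (e,r)=cv2.minEnclosingCircle(w); M=cv2.moments(ct); q=ray(c,M['m10']/M['m00'],M['m01']/M['m00'],54.5)[:2]-[550.2,-208.5]
    print("tray xy",round(q@ex,1),round(q@ey,1),"r",round(r,1),"z",np.round(np.median(P[ct[:,1].min()+5:ct[:,1].max()-5,int(ct[:,0].mean()),2]),1))
E
```

```text
tray xy 15.0 55.8 r 16.7 z 54.7
tray xy 14.9 0.0 r 16.3 z 55.0
tray xy 14.7 -55.7 r 16.5 z 54.8
```

All blanks measure at (15, 0/±56) mm in the tray frame, which is home. I hand in.

```bash
python3 -c "
from bench import job_done; print(job_done())"
```

```text
the job is handed in; nothing more can be done
None
```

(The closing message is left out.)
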